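# Snap the lid onto the rivet kit box

### The job

Lift the blue lid off its wooden block by its yellow grip and press it straight down onto the white rivet box until both orange clip arms have snapped under the box's rim ledge and the lid sits flat and fully home, then let go. The box rides on a sprung nest that sinks as you push: never push it down onto its red stops, and leave the other things on the bench where they are.

Things in the scene. Friction and masses are not known exactly. Their poses are not given: they have to be found in the camera images.
- lid: Loose blue lid plate 118 x 78 x 4 mm, about 135 g. Origin: centre of the plate's underside, z up. Under it two round ribs, 63 mm long along x, 6 mm deep, outer faces 31.5 mm either side of the middle, drop inside the box mouth with 1.5 mm to spare each side. It fits either way round (half a turn about z). At the start it lies level on lid_block, in line with it to 5 degrees.
- lid_grip (a point): Point in the lid's yellow grip, a block 20 mm thick (x) by 44 mm wide (y) by 36 mm tall on the middle of the plate. The point is 27 mm above the lid's origin, 23 mm above the plate's top face, 13 mm below the grip's top; axes as the lid. Pinch across x here.
- hook_a (a point): Upper inner edge of the hook of the orange clip arm at the lid's +x end; at rest 51 mm from the lid's middle and 23.8 mm below its origin. The rigid arm, 30 mm wide, is hinged at the plate, spring-closed, reaches 32 mm below the lid's origin and has a sloped lead-in below the hook. Riding over the ledge it swings out by 3 mm.
- hook_b (a point): The same at the lid's -x end.
- lid_block: Fixed pale wooden block 70 x 44 x 50 mm (x, y, z) carrying the lid at the start; origin: centre of its underside on the bench, x along its length.
- nest_base: Fixed dark steel base of the sprung nest, 170 x 130 x 12 mm (x, y, z), guide pins and coil springs at its corners and two red stops; origin: centre of its underside on the bench, x along its length. It never moves.
- box_seat (a point): Centre of the white box's open mouth, level with its top edge, 98 mm above the bench when the nest is up; sinks with the nest; x along the box. Box 100 x 72 x 50 mm outside, walls 3 mm, on an aluminium platen. When the lid is fully home its origin is here, x axes parallel (either way round), both hooks under the ledge with about 3 mm play.
- ledge (a point): Centre of the box at the height of the underside of its grey rim ledge, 21 mm below box_seat. The ledge runs round the box, 4 mm out, 3 mm thick. The hooks' slopes meet it with the lid about 13 mm above home; the push grows until about 7 mm above, then drops suddenly as the clips snap. The snap needs roughly 9 to 16 N, depending on friction.
- nest (a joint): How far the platen and box have sunk on the springs, m: 0 is up, 0.022 is on the red stops. It takes about 1.5 N to start it and 0.8 N more per mm, so about 19 N puts it on the stops; it comes back up when let go.
- tape_roll: Yellow tape roll lying flat, 68 mm across, 22 mm high; origin: centre of its underside. Leave alone.
- glue_bottle: White bottle, 44 mm across, 110 mm high, standing; origin: centre of its underside. Leave alone.
- rivet_tray: Black open tray 90 x 70 x 30 mm; origin: centre of its underside. Leave alone.
- mallet: Hammer with a wooden handle lying on the bench along its own x, 260 mm long, steel head at +x; origin: middle of its length, on the bench. Leave alone.
Mind the look-alikes: they are no part of the job. Of the things like the lid, leave any that is green or pink; of the rest the smaller one is meant.

How it is judged:
On the way, in this order (a step that is already met when the one before it is completed fails the run):
1. the lid is lifted clear of its block by the gripper (z of lid in the frame of lid_block above 0.075 m and contact force between the fingers and lid above 1 N), for 0.1 s.
2. the lid is home on the box with both clips snapped under the ledge (horizontal distance between lid and box_seat below 0.004 m and z of lid in the frame of box_seat between -0.003 and 0.003 m and angle between the x axis of lid and the x axis of box_seat, either way round below 0.08 rad and angle between the z axis of lid and the z axis of box_seat, either way round below 0.04 rad and z of each of hook_a, hook_b in the frame of box_seat below -0.0205 m and horizontal distance between each of hook_a, hook_b and box_seat below 0.0532 m), for 0.2 s.
At the end, for the whole second after the job is handed in: The lid is within 4 mm sideways and 3 mm in height of box_seat, flat to 0.04 rad and in line to 0.08 rad either way round; both hooks are over 20.5 mm below the box top and within 53.2 mm of its middle; the nest is up to 4 mm; the lid is released and at rest (all of step 2 and value of joint nest below 0.004 m and linear speed of lid below 0.02 m/s and contact force between the fingers and lid below 0.1 N); the robot touches nothing.
It fails at once if the nest is pushed down onto its red stops (sunk more than 22 mm) (value of joint nest above 0.022 m).
It fails at once if a bystander (tape roll, glue bottle, tray, hammer) is moved more than 20 mm (distance of any of tape_roll, glue_bottle, rivet_tray, mallet from where it was at the start of the episode above 0.02 m).
It also fails if it takes over 64 s, if anything falls off the work surface, if the arm or the gripper's body presses on something with over 40 N, if the wrist force passes 120 N, or if a joint passes its speed limit or range.

### The arm

A 7-joint arm with a two-finger parallel gripper is mounted at the origin on the work surface. World frame = base frame: x ahead of the robot, y to its left, z up, the work surface at z = 0. Lengths are in m, angles in rad, forces in N, time in s.
With the tool pointing down it reaches from about 0.425 to 0.875 m from the base axis. Payload 4.7 kg.
Tool frame: the origin (TCP) lies between the finger pads; the fingertips stand 14 mm ahead of it and the grasp point (between the pads) lies 5 mm behind it; z points along the fingers, y is the line along which they close (so a half turn about z gives the same grasp; the last joint's range is limited). The gripper opens to 87 mm and grips with 3 to 60 N. Pads are 19 mm wide; open, the fingers measure 117 mm over their backs; the gripper's body (75 mm by 190 mm) begins 51 mm behind the grasp point.
Start: joints at [-1.138, 0.321, -0.07, 1.45, 0.023, 1.371, -0.057], TCP at [0.264, 0.594, 0.211] pointing down, gripper open.
Joint ranges: [-2.86, 2.86], [-0.3, 2.09], [-1.38, 1.24], [0.06, 2.45], [-1.56, 4.7], [0.09, 2.05], [-2.69, 2.69]. Speed limits (rad/s): [2.57, 2.57, 3.14, 3.14, 3.14, 3.14, 3.14].

### API

Orientations are given as a rotation vector (axis times angle).
In Python, from bench import ctrl gives the robot as it stands.
- The arm moves only by the tool step_arm, never from a script. Its argument "commands" is a list of rows, each an object with "travel": the shift along the tool's x, y, z in m, a list of three; "turn": the turn, a rotation vector about the tool's x, y, z in degrees, a list of three. A call has 1 to 5 rows; each row is the pose to reach, as a shift and turn from the pose commanded when the call began, along the tool's axes at that moment; what a row does not reach only later rows make up. A row lasts 1/10 s, in which the tool goes at most 50 mm and 8.59 degrees, less where a joint would pass 70% of its speed; a pose out of reach is approached as far as the arm can. A call with a gripper value outside its range is refused whole. "gripper" is the opening, from 0 (shut) to 1 (fully open), set as the call begins (left out, the last holds). The fingers move at their own pace and stop on an object; "force" is the grip in N (left out, the last holds). Time passes only in rows, so rows that repeat a pose let the fingers close. It gives the time, the measured TCP pose, the force, the opening and the grip force at its end, in the units of the state.
- ctrl.get_state(): the state, without advancing time (a new reading comes with each control period).
- ctrl.get_image(name): name is "side" or "top" or "wrist"; returns the picture (420x560x3 uint8, red, green, blue); there is no depth.
- ctrl.camera_model(name): a dict with "fx", "fy", "cx", "cy" (pixels), "R" (3x3) and "t" (3): a world point X has camera coordinates R X + t; the wrist camera has in their place "T_tool_cam" (4x4, takes a point from camera to tool coordinates, whose origin is the TCP and whose axes are the flange's). Camera axes: x right, y down, z forward; pixel columns grow to the right and rows downward; lengths in m; the calibration is good to about 2 mm. A picture is of the moment at which its call begins: read the wrist's pose just before it. camera_model takes no time and is no camera call.
- ctrl.close_job(): hands the job in; it is judged then, once.
The state is a dict: "time": time; "joint_positions": joint angles; "qd": joint speeds; "joint_torque": joint torques, N m; "position": TCP position; "tool_rot": TCP orientation; "ft_force": force on the tool from outside, world axes, zero at the start; "torque": the same for the moment, N m; "grip_width": opening from 0.0 (shut) to 1.0 (fully open); "grip_force": force on a finger pad.
Only numpy, scipy, OpenCV 4.12 (cv2) and the standard library are available. Lean on these libraries where they do the work, as an engineer would, in place of code of your own. Each camera call takes 0.05 s, during which the arm holds its last target. There are 200 camera calls.

## Working session

There is one attempt and no reset: what is moved stays moved. The work goes in short steps, Python scripts to look and compute and a tool call to move; the robot and the scene stay as the last step left them, time stands still between calls to the robot, and variables do not carry over. Pictures are saved under pics/ and viewed, at most 10 in all, crops included, and the job is handed in when it is done.

Besides the shell and the picture viewer there is one more tool, called as name(argument=value, ...) on one line, values as JSON. step_arm: Moves the arm, as the interface text tells. Its arguments: {"type":"object","properties":{"commands":{"type":"array"},"gripper":{"type":"number"},"force":{"type":"number"}},"required":["commands"]}

```bash
mkdir -p pics; ls
python3 - <<'E'
from bench import ctrl
import cv2,json
s=ctrl.get_state();print({k:s[k] for k in('time','position','tool_rot','ft_force','grip_width')})
for n in('side','top'):
    cv2.imwrite(f'pics/{n}0.png',ctrl.get_image(n)[...,::-1]);print(n,ctrl.camera_model(n))
print(ctrl.camera_model('wrist'))
E
```

```text
pics
{'time': 0.0, 'position': array([0.26414325, 0.59327485, 0.20965062]), 'tool_rot': array([-6.52936519e-01, -3.07268478e+00,  3.02082966e-03]), 'ft_force': array([ 0.00543732, -0.41969025, -0.50371257]), 'grip_width': 0.9988189273416765}
side {'fx': 420.13254728861125, 'fy': 420.13254728861125, 'cx': 270.3492667626457, 'cy': 214.22942384079437, 'R': array([[ 0.99932304, -0.03054021,  0.02051258],
       [-0.00106047, -0.58124646, -0.81372687],
       [ 0.03677425,  0.81315426, -0.58088537]]), 't': array([-0.57415574,  0.08233507,  0.90015129])}
top {'fx': 490.46968892634203, 'fy': 490.46968892634203, 'cx': 271.95052789756755, 'cy': 214.89599495618714, 'R': array([[ 0.01268179, -0.99972941,  0.0195007 ],
       [-0.99848859, -0.01370422, -0.05322341],
       [ 0.05347625, -0.01879626, -0.9983922 ]]), 't': array([-0.00919982,  0.57127573,  1.40337708])}
{'fx': 293.75335900267237, 'fy': 293.75335900267237, 'cx': 276.6618354088524, 'cy': 208.87135282034873, 'T_tool_cam': array([[ 4.31542111e-04, -9.66396341e-01, -2.57056268e-01,
         6.98698141e-02],
       [ 9.99999680e-01,  2.44066945e-04,  7.61220768e-04,
        -1.19980784e-03],
       [-6.72902027e-04, -2.57056515e-01,  9.66396138e-01,
        -1.73323770e-01],
       [ 0.00000000e+00,  0.00000000e+00,  0.00000000e+00,
         1.00000000e+00]])}
```

View pics/top0.png

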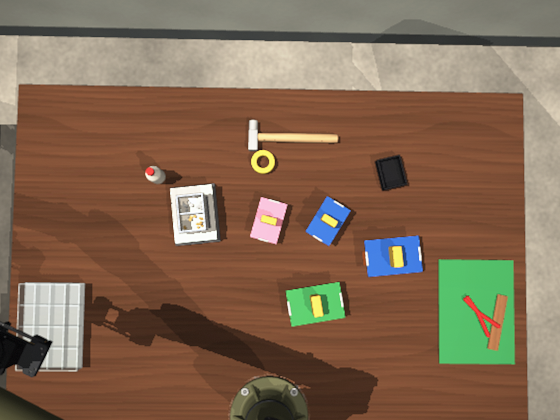

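View pics/side0.png

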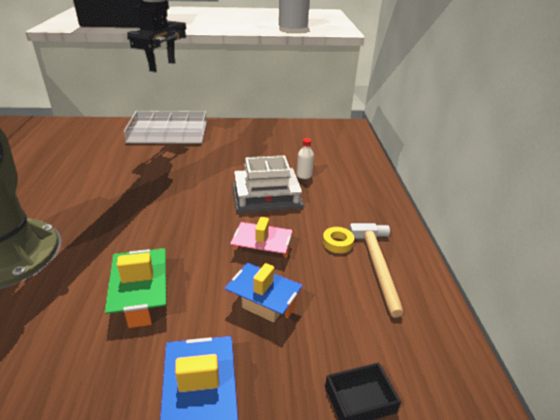

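The top view shows four lid-like things: pink (268,220), small blue (329,221), large blue (394,256) and green (316,304). Green and pink are excluded, and of the two blues the smaller is at (329,221), which is (263,290) in the side view. The white box is at (193,213) in the top view and (268,180) in the side view.

```bash
cat > h.py <<'E'
from bench import ctrl
import cv2, numpy as np
from scipy.spatial.transform import Rotation as Ro
def cam(n, s=None):
    m=ctrl.camera_model(n); K=np.array([[m['fx'],0,m['cx']],[0,m['fy'],m['cy']],[0,0,1]])
    if 'R' in m: R,t=np.array(m['R']),np.array(m['t'])
    else:
        T=np.eye(4);T[:3,:3]=Ro.from_rotvec(s['tool_rot']).as_matrix();T[:3,3]=s['position']
        Ti=np.linalg.inv(T@m['T_tool_cam']);R,t=Ti[:3,:3],Ti[:3,3]
    return K,R,t
def ray(c,uv):
    K,R,t=c; return -R.T@t, R.T@np.linalg.solve(K,[*uv,1.])
def plane(c,uv,z):
    o,d=ray(c,uv); return o+d*(z-o[2])/d[2]
def tri(c1,u1,c2,u2):
    P=lambda c:c[0]@np.c_[c[1],c[2]]
    X=cv2.triangulatePoints(P(c1),P(c2),np.array(u1,float).reshape(2,1),np.array(u2,float).reshape(2,1));return (X[:3]/X[3]).ravel()
def proj(c,X):
    p=c[0]@(c[1]@np.array(X)+c[2]);return p[:2]/p[2]
HS={'blue':((100,120,60),(125,255,255)),'yellow':((20,120,100),(35,255,255))}
def blobs(img,col,amin=40):
    hsv=cv2.cvtColor(img,cv2.COLOR_RGB2HSV);m=cv2.inRange(hsv,*HS[col])
    cs=[c for c in cv2.findContours(m,cv2.RETR_EXTERNAL,cv2.CHAIN_APPROX_NONE)[0] if cv2.contourArea(c)>amin]
    return cs
E
python3 - <<'E'
from h import *
t=cv2.imread('pics/top0.png')[...,::-1].copy();s=cv2.imread('pics/side0.png')[...,::-1].copy()
ct,cs=cam('top'),cam('side')
for n,i in(('top',t),('side',s)):
  for k in HS:
    for c in blobs(i,k): print(n,k,cv2.contourArea(c),np.round(cv2.minAreaRect(c)[0],1),[*map(int,cv2.boundingRect(c))])
for z in (.05,.09): print('lid',z,plane(ct,(329,221),z))
print('tri grip',tri(ct,(329.5,220.5),cs,(264,279)))
print('box',plane(ct,(192,213),.098),'tri', tri(ct,(192,213),cs,(267.5,166)))
a=cv2.resize(t[180:300,240:440],None,fx=3,fy=3,interpolation=2);b=cv2.resize(t[170:260,150:240],None,fx=4,fy=4,interpolation=2)[:,:]
cv2.imwrite('pics/crop1.png',np.hstack([cv2.resize(a,(480,288)),cv2.resize(b,(288,288))])[...,::-1])
E
```

```text
top blue 1847.5 [393.  255.7] [364, 236, 59, 41]
top blue 1068.5 [327.8 220.5] [306, 197, 45, 49]
top yellow 198.0 [316.3 305.4] [310, 295, 14, 22]
top yellow 221.0 [395.7 256.3] [389, 246, 14, 21]
top yellow 87.5 [268.6 219.8] [261, 215, 16, 10]
top yellow 100.0 [329.  220.2] [321, 214, 17, 13]
top yellow 429.0 [262.5 161.5] [251, 150, 24, 24]
side blue 5478.5 [199. 378.] [161, 337, 77, 83]
side blue 1456.0 [262.9 286.7] [225, 263, 77, 52]
side yellow 1249.5 [196.8 372.7] [176, 355, 42, 36]
side yellow 382.5 [263.6 277.9] [254, 263, 20, 31]
side yellow 850.5 [134.5 267.4] [117, 253, 36, 30]
side yellow 637.5 [338.5 239.5] [323, 227, 32, 26]
side yellow 203.5 [261.3 228.8] [256, 217, 13, 25]
lid 0.05 [ 0.55442799 -0.1624702   0.05      ]
lid 0.09 [ 0.5527215 -0.1570427  0.09     ]
tri grip [ 0.55567556 -0.16064964  0.07358732]
box [0.56909349 0.21709548 0.098     ] tri [0.57060927 0.21795386 0.09207424]
```

View pics/crop1.png

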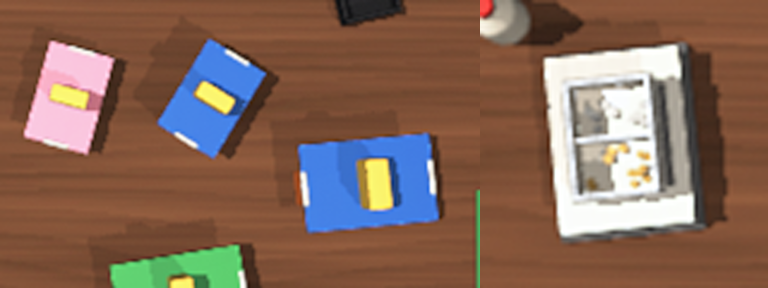

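The crop confirms the small blue lid, with its grip across the narrow middle, its long axis at about -32°, and a free gap around it. The box is at right, at about +6°. I'll look at the box from above on the way.

```bash
cat >> h.py <<'E'
def goal(p,yaw):
    """tool y axis at world yaw (deg, mod 180), pointing straight down"""
    s=ctrl.get_state();R=Ro.from_rotvec(s['tool_rot']).as_matrix()
    y0=np.degrees(np.arctan2(R[1,1],R[0,1])); d=(yaw-y0+90)%180-90; a=np.radians(y0+d)
    y=np.array([np.cos(a),np.sin(a),0]);z=np.array([0,0,-1.]);G=np.c_[np.cross(y,z),y,z]
    print('t',round(s['time'],2),'p',s['position'].round(4),'yaw',y0.round(2),'ft',np.round(s['ft_force'],2),'grip',s['grip_width'],s['grip_force'])
    print('travel',(R.T@(np.array(p)-s['position'])).round(4),'turn',np.degrees(Ro.from_matrix(R.T@G).as_rotvec()).round(2))
def snap(n):
    s=ctrl.get_state();i=ctrl.get_image('wrist');cv2.imwrite(f'pics/{n}.png',i[...,::-1]);np.savez(f'pics/{n}.npz',position=s['position'],tool_rot=s['tool_rot']);return i,cam('wrist',s)
def load(n):
    return cv2.imread(f'pics/{n}.png')[...,::-1].copy(),cam('wrist',dict(np.load(f'pics/{n}.npz')))
E
python3 -c "
from h import *
goal((.569,.217,.25),6)"
```

```text
t 0.1 p [0.2642 0.5933 0.2098] yaw 66.0 ft [-0.42 -0.38  0.25] grip 0.99999175833745 0.0
travel [-0.4315 -0.2199 -0.0398] turn [-0.09  0.06 60.  ]
```

step_arm(commands=[{"travel": [-0.04, -0.022, -0.01], "turn": [0, 0, 6]}, {"travel": [-0.08, -0.044, -0.02], "turn": [0, 0, 12]}, {"travel": [-0.12, -0.066, -0.03], "turn": [0, 0, 18]}, {"travel": [-0.16, -0.088, -0.04], "turn": [0, 0, 24]}, {"travel": [-0.2, -0.102, -0.04], "turn": [0, 0, 30]}])

```text
time: 0.6
position: [0.4069, 0.4176, 0.2524]
tool_rot: [1.433, 2.795, 0.003]
ft_force: [-0.1, -0.2, -0.0]
grip_width: 0.997
grip_force: 0.0
```

```bash
python3 -c "
from h import *
goal((.569,.217,.25),6)"
```

```text
t 0.6 p [0.4069 0.4176 0.2524] yaw 35.73 ft [-0.09 -0.22 -0.02] grip 0.9967471180268597 0.0
travel [-0.2575  0.0144  0.0023] turn [ 0.11 -0.06 29.73]
```

step_arm(commands=[{"travel": [-0.05, 0.003, 0], "turn": [0, 0, 6]}, {"travel": [-0.1, 0.006, 0], "turn": [0, 0, 12]}, {"travel": [-0.15, 0.009, 0], "turn": [0, 0, 18]}, {"travel": [-0.2, 0.012, 0], "turn": [0, 0, 24]}, {"travel": [-0.25, 0.014, 0.002], "turn": [0, 0, 30]}])

```text
time: 1.1
position: [0.5645, 0.224, 0.2488]
tool_rot: [-2.107, -2.331, -0.001]
ft_force: [0.3, 0.5, -1.0]
grip_width: 1.001
grip_force: 0.0
```

step_arm(commands=[{"travel": [0, 0, 0], "turn": [0, 0, 0]}, {"travel": [0, 0, 0], "turn": [0, 0, 0]}])

```text
time: 1.3
position: [0.5641, 0.2239, 0.2481]
tool_rot: [-2.106, -2.331, 0.002]
ft_force: [-0.2, 1.2, 0.5]
grip_width: 0.999
grip_force: 0.0
```

```bash
python3 -c "
from h import *
snap('wbox1');goal((.555,-.16,.25),-32)"
```

```text
t 1.35 p [0.5632 0.226  0.2482] yaw 6.02 ft [-0.68  0.82  0.39] grip 1.0013694021664603 0.0
travel [-0.383  -0.0486 -0.0019] turn [-0.08 -0.   38.02]
```

View pics/wbox1.png

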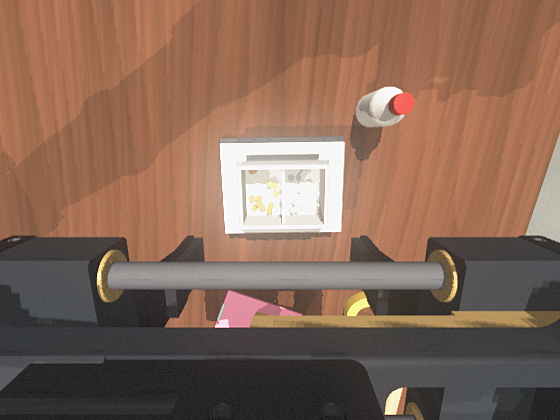

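The wrist view shows the box mouth at about (283,193), the pale platen from (222,140) to (343,232) around it, the bottle at (385,105) and the pink lid under the fingers. I'll move on to the lid and enlarge the mouth.

```bash
python3 -c "
from h import *
i,c=load('wbox1');cv2.imwrite('pics/crop2.png',cv2.resize(i[130:240,210:355],None,fx=5,fy=5,interpolation=2)[...,::-1])
goal((.555,-.16,.25),-32)"
```

```text
t 1.35 p [0.5632 0.226  0.2482] yaw 6.02 ft [-0.68  0.82  0.39] grip 1.0013694021664603 0.0
travel [-0.383  -0.0486 -0.0019] turn [-0.08 -0.   38.02]
```

View pics/crop2.png

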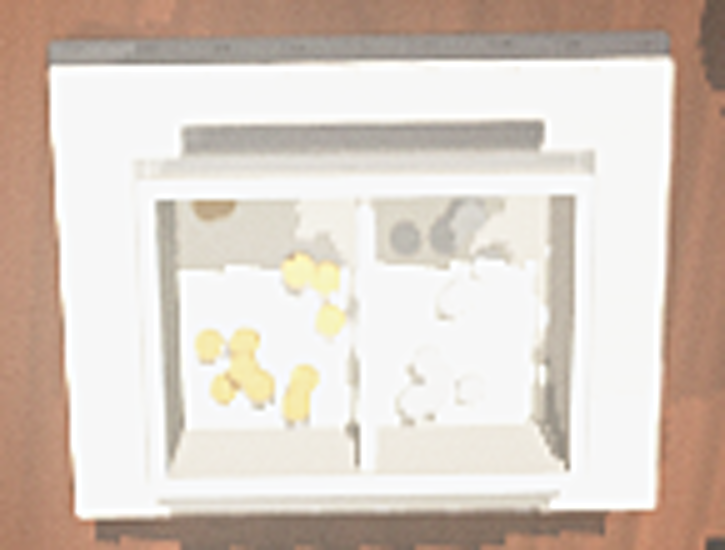

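step_arm(commands=[{"travel": [-0.04, -0.005, 0], "turn": [0, 0, 4]}, {"travel": [-0.08, -0.01, 0], "turn": [0, 0, 8]}, {"travel": [-0.12, -0.015, 0], "turn": [0, 0, 12]}, {"travel": [-0.16, -0.02, 0], "turn": [0, 0, 16]}, {"travel": [-0.2, -0.025, 0], "turn": [0, 0, 20]}])

```text
time: 1.85
position: [0.559, 0.0253, 0.2488]
tool_rot: [-2.473, -1.936, -0.001]
ft_force: [0.3, 0.4, -0.8]
grip_width: 0.997
grip_force: 0.0
```

```bash
python3 -c "
from h import *
goal((.555,-.16,.25),-32)"
```

```text
t 1.85 p [0.559  0.0253 0.2488] yaw -13.89 ft [ 0.35  0.36 -0.81] grip 0.9974169288380503 0.0
travel [-0.1808  0.0406 -0.0014] turn [-0.03 -0.06 18.11]
```

The enlarged crop shows the inner mouth corners at about (157,198), (576,197), (570,471) and (166,474), so the box is almost square to the image.

step_arm(commands=[{"travel": [-0.036, 0.008, 0], "turn": [0, 0, 3.6]}, {"travel": [-0.072, 0.016, 0], "turn": [0, 0, 7.2]}, {"travel": [-0.108, 0.024, 0], "turn": [0, 0, 10.8]}, {"travel": [-0.145, 0.032, 0], "turn": [0, 0, 14.4]}, {"travel": [-0.181, 0.041, 0], "turn": [0, 0, 18]}])

```text
time: 2.35
position: [0.5559, -0.1602, 0.2488]
tool_rot: [-2.745, -1.526, -0.001]
ft_force: [0.4, -0.8, 0.8]
grip_width: 0.996
grip_force: 0.0
```

step_arm(commands=[{"travel": [0, 0, 0], "turn": [0, 0, 0]}, {"travel": [0, 0, 0], "turn": [0, 0, 0]}])

```text
time: 2.55
position: [0.5558, -0.1601, 0.2486]
tool_rot: [-2.745, -1.525, -0.001]
ft_force: [0.8, 0.6, 0.3]
grip_width: 0.998
grip_force: 0.0
```

Run:
```python
from h import *
i,c=snap('wlid1')
_,cb=load('wbox1')
q=[np.array(p)/5-0.4+[210,130] for p in((157,198),(576,197),(570,471),(166,474))]
for z in(.088,.098):
  P=np.array([plane(cb,p,z) for p in q]);m=P.mean(0);d=P[1]+P[2]-P[0]-P[3]
  print('box',z,m.round(4),'yaw',np.degrees(np.arctan2(d[1],d[0])).round(2),'size',[np.linalg.norm(P[a]-P[b]).round(4) for a,b in((0,1),(1,2),(2,3),(3,0))])
for k in('yellow','blue'):
  for b in blobs(i,k,200):
    print(k,cv2.contourArea(b),cv2.minAreaRect(b),cv2.boundingRect(b))
goal((.555,-.16,.25),-32)
```

```text
box 0.088 [0.5723 0.2191 0.088 ] yaw 6.14 size [np.float64(0.095), np.float64(0.0651), np.float64(0.0962), np.float64(0.0657)]
box 0.098 [0.5718 0.2213 0.098 ] yaw 6.14 size [np.float64(0.0921), np.float64(0.0632), np.float64(0.0933), np.float64(0.0637)]
yellow 203.0 ((313.5, 5.0), (10.0, 39.0), 90.0) (294, 0, 40, 11)
blue 1840.0 ((273.8598327636719, 304.6850280761719), (35.440834045410156, 91.43817901611328), 79.76519775390625) (228, 289, 95, 39)
blue 5219.0 ((275.90313720703125, 185.59173583984375), (60.352542877197266, 93.18419647216797), 89.06080627441406) (229, 155, 94, 62)
t 2.6 p [ 0.5561 -0.1588  0.2485] yaw -31.78 ft [-0.24  1.24 -0.21] grip 0.9987279892217615 0.0
travel [-0.0016 -0.0003 -0.0015] turn [-0.06 -0.07  0.22]
```

View pics/wlid1.png

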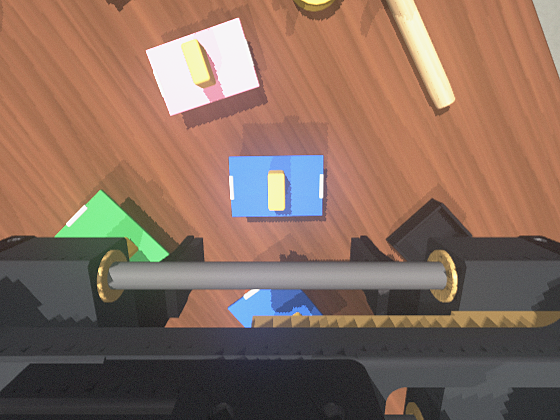

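The wrist view shows the small blue lid centred at (276,186) with its grip at (276,190), square to the gripper, and the other lids outside the fingers.

Run:
```python
from h import *
i,c=load('wlid1');ct=cam('top')
print('plate tri',tri(c,(275.9,185.6),ct,(327.8,220.5)))
hsv=cv2.cvtColor(i,cv2.COLOR_RGB2HSV);m=cv2.inRange(hsv,(15,50,120),(40,255,255))[165:215,255:300]
b=max(cv2.findContours(m,0,1)[0],key=cv2.contourArea);b=b+[255,165];r=cv2.minAreaRect(b);print(r,cv2.boundingRect(b))
m2=blobs(i,'blue',4000)[0];q=cv2.boxPoints(cv2.minAreaRect(m2));ro=cv2.minAreaRect(m2);print(q)
for z in(.054,):
  P=np.array([plane(c,p,z) for p in q]);print('plate',P.mean(0),[np.linalg.norm(P[k]-P[k-1]).round(4) for k in range(4)],[np.degrees(np.arctan2(*(P[k]-P[k-1])[1::-1])).round(1) for k in range(4)])
x,y,w,h=cv2.boundingRect(b)
for v in(y,y+h): print('grip edge ctr @.09',plane(c,(x+w/2,v),.09))
print('grip tri',tri(c,r[0],ct,(329,220.2)))
```

```text
plate tri [ 0.55584133 -0.1591209   0.04854112]
((276.0, 190.5), (39.0, 16.0), 90.0) (268, 171, 17, 40)
[[228.82266 156.18323]
 [321.99435 154.65582]
 [322.9836  215.00024]
 [229.81192 216.52765]]
plate [ 0.55577237 -0.15876493  0.054     ] [np.float64(0.0778), np.float64(0.1152), np.float64(0.0776), np.float64(0.1215)] [np.float64(56.7), np.float64(-30.9), np.float64(-118.7), np.float64(149.1)]
grip edge ctr @.09 [ 0.56927525 -0.13860689  0.09      ]
grip edge ctr @.09 [ 0.54452957 -0.17838981  0.09      ]
grip tri [ 0.55551073 -0.15890577  0.07752087]
```

step_arm(commands=[{"travel": [0, 0, 0.035], "turn": [0, 0, 0]}, {"travel": [0, 0, 0.07], "turn": [0, 0, 0]}, {"travel": [0, 0, 0.105], "turn": [0, 0, 0]}, {"travel": [0, 0, 0.135], "turn": [0, 0, 0]}, {"travel": [0, 0, 0.16], "turn": [0, 0, 0]}])

```text
time: 3.1
position: [0.5556, -0.1576, 0.0867]
tool_rot: [-2.741, -1.53, 0.001]
ft_force: [1.1, -0.3, -1.1]
grip_width: 1.002
grip_force: 0.0
```

```bash
python3 -c "
from h import *
goal((.5558,-.1588,.073),-31.5)"
```

```text
t 3.1 p [ 0.5556 -0.1576  0.0867] yaw -31.68 ft [ 1.07 -0.33 -1.06] grip 1.0022358728801652 0.0
travel [-0.0009  0.0009  0.0137] turn [-0.13 -0.04 -0.18]
```

step_arm(commands=[{"travel": [-0.001, 0.001, 0.005], "turn": [0, 0, 0]}, {"travel": [-0.001, 0.001, 0.01], "turn": [0, 0, 0]}, {"travel": [-0.001, 0.001, 0.014], "turn": [0, 0, 0]}, {"travel": [-0.001, 0.001, 0.014], "turn": [0, 0, 0]}])

```text
time: 3.5
position: [0.5567, -0.1624, 0.0755]
tool_rot: [2.747, 1.524, 0.002]
ft_force: [-0.8, -0.9, 1.2]
grip_width: 0.997
grip_force: 0.0
```

step_arm(commands=[{"travel": [0, 0, 0]}, {"travel": [0, 0, 0]}, {"travel": [0, 0, 0]}, {"travel": [0, 0, 0]}, {"travel": [0, 0, 0]}], gripper=0.1, force=50)

```text
$.commands[0]: bad value
```

step_arm(commands=[{"travel": [0, 0, 0], "turn": [0, 0, 0]}, {"travel": [0, 0, 0], "turn": [0, 0, 0]}, {"travel": [0, 0, 0], "turn": [0, 0, 0]}])

```text
time: 3.8
position: [0.5563, -0.1629, 0.0753]
tool_rot: [2.747, 1.523, 0.001]
ft_force: [0.6, 0.7, -0.1]
grip_width: 1.003
grip_force: 0.0
```

step_arm(commands=[{"travel": [0.002, 0, 0.002], "turn": [0, 0, 0]}, {"travel": [0.003, 0, 0.0025], "turn": [0, 0, 0]}, {"travel": [0.003, 0, 0.0025], "turn": [0, 0, 0]}])

```text
time: 4.1
position: [0.5577, -0.1599, 0.0721]
tool_rot: [-2.747, -1.524, 0.0]
ft_force: [-0.1, 0.8, 0.6]
grip_width: 0.996
grip_force: 0.0
```

step_arm(commands=[{"travel": [0, 0, 0], "turn": [0, 0, 0]}, {"travel": [0, 0, 0], "turn": [0, 0, 0]}, {"travel": [0, 0, 0], "turn": [0, 0, 0]}, {"travel": [0, 0, 0], "turn": [0, 0, 0]}, {"travel": [0, 0, 0], "turn": [0, 0, 0]}], gripper=0.1, force=50)

```text
time: 4.6
position: [0.5576, -0.1603, 0.0723]
tool_rot: [2.748, 1.523, 0.0]
ft_force: [-0.3, 1.5, -0.9]
grip_width: 0.632
grip_force: 0.0
```

step_arm(commands=[{"travel": [0, 0, 0], "turn": [0, 0, 0]}, {"travel": [0, 0, 0], "turn": [0, 0, 0]}, {"travel": [0, 0, 0], "turn": [0, 0, 0]}, {"travel": [0, 0, 0], "turn": [0, 0, 0]}])

```text
time: 5.0
position: [0.5576, -0.1601, 0.0723]
tool_rot: [-2.747, -1.523, -0.0]
ft_force: [-0.4, 0.1, 1.0]
grip_width: 0.264
grip_force: 0.5
```

step_arm(commands=[{"travel": [0, 0, 0], "turn": [0, 0, 0]}, {"travel": [0, 0, 0], "turn": [0, 0, 0]}, {"travel": [0, 0, 0], "turn": [0, 0, 0]}])

```text
time: 5.3
position: [0.5575, -0.1601, 0.0722]
tool_rot: [-2.747, -1.523, 0.0]
ft_force: [-0.3, 0.6, 0.7]
grip_width: 0.222
grip_force: 50.0
```

step_arm(commands=[{"travel": [0, 0, -0.01], "turn": [0, 0, 0]}, {"travel": [0, 0, -0.03], "turn": [0, 0, 0]}, {"travel": [0, 0, -0.07], "turn": [0, 0, 0]}, {"travel": [0, 0, -0.11], "turn": [0, 0, 0]}, {"travel": [0, 0, -0.14], "turn": [0, 0, 0]}])

```text
time: 5.8
position: [0.5583, -0.1609, 0.2156]
tool_rot: [2.746, 1.521, 0.004]
ft_force: [0.8, -0.2, -1.4]
grip_width: 0.22
grip_force: 50.0
```

```bash
python3 -c "
from h import *
goal((.57,.22,.212),6.1)"
```

```text
t 5.8 p [ 0.5583 -0.1609  0.2156] yaw -32.03 ft [ 0.76 -0.16 -1.44] grip 0.21953048610889564 49.9990850687027
travel [ 0.3291 -0.1921  0.0034] turn [ 1.900e-01 -1.000e-02 -3.813e+01]
```

step_arm(commands=[{"travel": [0.033, -0.019, 0], "turn": [0, 0, -3.8]}, {"travel": [0.066, -0.038, 0], "turn": [0, 0, -7.6]}, {"travel": [0.099, -0.057, 0], "turn": [0, 0, -11.4]}, {"travel": [0.132, -0.076, 0], "turn": [0, 0, -15.2]}, {"travel": [0.165, -0.096, 0], "turn": [0, 0, -19]}])

```text
time: 6.3
position: [0.5637, 0.0317, 0.2131]
tool_rot: [2.456, 1.958, 0.002]
ft_force: [0.6, 0.4, -0.9]
grip_width: 0.22
grip_force: 50.0
```

```bash
python3 -c "
from h import *
goal((.57,.22,.212),6.1)"
```

```text
t 6.3 p [0.5637 0.0317 0.2131] yaw -12.88 ft [ 0.62  0.4  -0.88] grip 0.21987123480409904 49.998480677604675
travel [ 0.185  -0.0358  0.0011] turn [ 8.000e-02 -1.000e-02 -1.898e+01]
```

step_arm(commands=[{"travel": [0.037, -0.007, 0], "turn": [0, 0, -3.8]}, {"travel": [0.074, -0.014, 0], "turn": [0, 0, -7.6]}, {"travel": [0.111, -0.021, 0], "turn": [0, 0, -11.4]}, {"travel": [0.148, -0.029, 0], "turn": [0, 0, -15.2]}, {"travel": [0.185, -0.036, 0], "turn": [0, 0, -19]}])

```text
time: 6.8
position: [0.5701, 0.2203, 0.213]
tool_rot: [2.099, 2.337, 0.001]
ft_force: [-0.3, -1.1, -1.1]
grip_width: 0.221
grip_force: 50.0
```

step_arm(commands=[{"travel": [0, 0, 0], "turn": [0, 0, 0]}, {"travel": [0, 0, 0], "turn": [0, 0, 0]}, {"travel": [0, 0, 0], "turn": [0, 0, 0]}, {"travel": [0, 0, 0], "turn": [0, 0, 0]}])

```text
time: 7.2
position: [0.5706, 0.217, 0.2127]
tool_rot: [2.105, 2.331, 0.0]
ft_force: [0.3, -0.0, -0.8]
grip_width: 0.219
grip_force: 50.0
```

```bash
python3 -c "
from h import *
i,c=snap('whov1');goal((.5718,.2213,.2),6.1)
a=i[90:260,190:370]
s=ctrl.get_image('side');t=ctrl.get_image('top')
cv2.imwrite('pics/shov1.png',s[...,::-1]);cv2.imwrite('pics/thov1.png',t[...,::-1])
b=s[90:220,200:335]
A=cv2.resize(a,(400,378),interpolation=2);B=cv2.resize(b,(393,378),interpolation=2)
cv2.imwrite('pics/crop3.png',np.hstack([A,B])[...,::-1])"
```

```text
t 7.25 p [0.5706 0.2172 0.2127] yaw 5.85 ft [-0.33  0.47 -1.63] grip 0.21786158934330438 49.999380111694336
travel [0.004  0.0016 0.0127] turn [ 0.03  0.01 -0.25]
```

View pics/crop3.png

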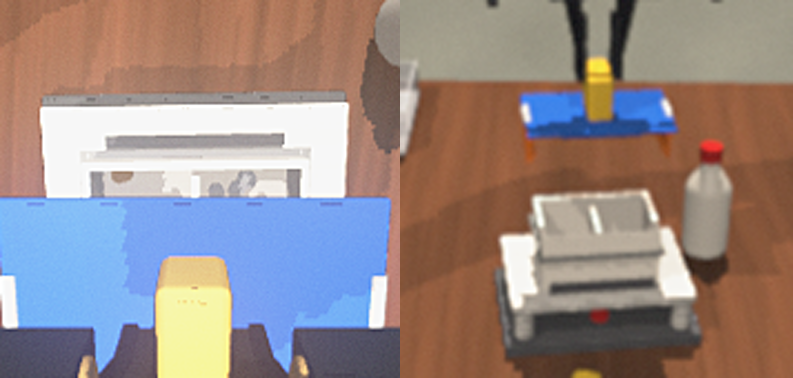

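The left half (wrist) shows the lid's far edge at row ~179, nearly parallel to the box mouth's far inner edge at row ~166 (columns 231–326). The right half (side) shows the lid held level over the box with both clip arms hanging free. I can measure both edges in the tool frame from this one picture.

```bash
cat >> h.py <<'E'
def tplane(uv,z):
    """wrist pixel -> tool-frame point at tool z"""
    m=ctrl.camera_model('wrist');T=np.array(m['T_tool_cam']);d=T[:3,:3]@[(uv[0]-m['cx'])/m['fx'],(uv[1]-m['cy'])/m['fy'],1]
    return T[:3,3]+d*(z-T[2,3])/d[2]
E
python3 - <<'E'
from h import *
i,c=load('whov1')
hsv=cv2.cvtColor(i,cv2.COLOR_RGB2HSV);m=cv2.inRange(hsv,(100,100,60),(125,255,255))
us=np.r_[200:360:8];vs=[np.argmax(m[150:230,u]>0)+150 for u in us];k=np.polyfit(us,vs,1);print('lid edge slope',np.degrees(np.arctan(k[0])).round(2),vs)
for row in(195,205): 
  w=np.where(m[row]>0)[0];w=w[(w>150)&(w<400)];L=[tplane((u,row),.0183) for u in(w[0],w[-1]+1)];print('lid ends',w[0],w[-1],np.array(L).round(4),'mid y',(L[0][1]+L[1][1])/2)
print('lid far edge tool x',tplane((278,np.polyval(k,278)),.0183))
g=i.astype(int)
for u in(240,250,300,315): print(u,'rows155-178',g[155:178,u].min(1))
for r in(171,174): print(r,'cols',[(x,g[r,x].min()) for x in(*range(224,238),*range(318,334))])
E
```

```text
lid edge slope -0.0 [np.int64(179), np.int64(179), np.int64(179), np.int64(179), np.int64(179), np.int64(179), np.int64(179), np.int64(179), np.int64(179), np.int64(179), np.int64(179), np.int64(179), np.int64(179), np.int64(179), np.int64(179), np.int64(179), np.int64(179), np.int64(179), np.int64(179), np.int64(179)]
lid ends 189 364 [[ 0.0276 -0.0588  0.0183]
 [ 0.0276  0.0585  0.0183]] mid y -0.00013024989452370406
lid ends 190 363 [[ 0.0207 -0.0586  0.0183]
 [ 0.0208  0.0584  0.0183]] mid y -0.00012531608385644294
lid far edge tool x [0.03837526 0.00050657 0.0183    ]
240 rows155-178 [161 166 193 214 217 215 221 223 249 248 250 254 138 139 143 156 199 210
 207 206 208 207 205]
250 rows155-178 [153 168 193 214 216 213 222 240 249 248 249 253 190 201 204 209 208 204
 205 204 205 204 204]
300 rows155-178 [161 178 209 214 213 221 222 249 248 249 253 198 166 198 214 212 210 211
 205 204 204 201 197]
315 rows155-178 [165 188 211 212 210 221 225 249 248 249 249 190 199 199 197 197 224 233
 232 232 231 231 233]
171 cols [(224, np.int64(247)), (225, np.int64(248)), (226, np.int64(242)), 
[... 563 characters left out ...]
4(247)), (333, np.int64(247))]
174 cols [(224, np.int64(247)), (225, np.int64(248)), (226, np.int64(244)), (227, np.int64(248)), (228, np.int64(248)), (229, np.int64(253)), (230, np.int64(236)), (231, np.int64(152)), (232, np.int64(155)), (233, np.int64(154)), (234, np.int64(153)), (235, np.int64(148)), (236, np.int64(155)), (237, np.int64(208)), (318, np.int64(227)), (319, np.int64(158)), (320, np.int64(139)), (321, np.int64(146)), (322, np.int64(149)), (323, np.int64(143)), (324, np.int64(131)), (325, np.int64(235)), (326, np.int64(253)), (327, np.int64(248)), (328, np.int64(246)), (329, np.int64(242)), (330, np.int64(247)), (331, np.int64(247)), (332, np.int64(247)), (333, np.int64(247))]
```

Run:
```python
from h import *
for z in (.1147,):
  F=tplane((277.5,166.0),z);O=tplane((277.5,162.3),z);a=tplane((230.3,172),z);b=tplane((324.6,172),z)
  print('inner far x',F,'outer far',O,'inner ends y',a[1],b[1],'mid',(a[1]+b[1])/2,'width',b[1]-a[1])
l=tplane((278,178.5),.0183);print('lid edge',l)
goal((.5718,.2213,.2),6.1)
```

```text
inner far x [0.03582135 0.0005141  0.1147    ] outer far [0.03940881 0.00050993 0.1147    ] inner ends y -0.04581087206773045 0.04676492974271911 mid 0.0004770288374943317 width 0.09257580181044955
lid edge [0.03870613 0.00050605 0.0183    ]
t 7.35 p [0.5704 0.2178 0.2126] yaw 5.9 ft [-0.35 -0.62 -0.58] grip 0.21926412743725943 49.99931216239929
travel [0.0034 0.0017 0.0126] turn [ 0.02 -0.   -0.2 ]
```

step_arm(commands=[{"travel": [0.003, 0.0006, 0.01], "turn": [0, 0, -0.5]}, {"travel": [0.003, 0.0006, 0.02], "turn": [0, 0, -0.5]}, {"travel": [0.003, 0.0006, 0.032], "turn": [0, 0, -0.5]}, {"travel": [0.003, 0.0006, 0.04], "turn": [0, 0, -0.5]}, {"travel": [0.003, 0.0006, 0.04], "turn": [0, 0, -0.5]}])

```text
time: 7.85
position: [0.5692, 0.2215, 0.17]
tool_rot: [-2.091, -2.343, 0.005]
ft_force: [0.4, 0.6, -1.2]
grip_width: 0.219
grip_force: 50.0
```

step_arm(commands=[{"travel": [0, 0, 0], "turn": [0, 0, 0]}, {"travel": [0, 0, 0], "turn": [0, 0, 0]}, {"travel": [0, 0, 0], "turn": [0, 0, 0]}])

```text
time: 8.15
position: [0.5708, 0.2221, 0.173]
tool_rot: [2.092, 2.344, 0.002]
ft_force: [-0.4, 0.4, -0.6]
grip_width: 0.217
grip_force: 50.0
```

```bash
python3 -c "
from h import *
i,c=snap('whov2');goal((.5718,.2213,.165),6.1)
a=i[100:210,180:380]
s=ctrl.get_image('side');cv2.imwrite('pics/shov2.png',s[...,::-1])
b=s[90:220,200:335]
g=i.astype(int)
for u in(236,245,255,300,310,318): print(u,g[145:185,u].min(1))
for r in(172,175): print(r,[(x,int(g[r,x].min())) for x in(*range(216,236),*range(320,342))])
A=cv2.resize(a,(800,440),interpolation=2)
cv2.imwrite('pics/crop4.png',A[...,::-1])"
```

```text
t 8.2 p [0.5708 0.2221 0.1729] yaw 6.5 ft [ 0.06 -0.1  -1.37] grip 0.21945321475425333 49.99937295913696
travel [-0.0009  0.0009  0.0079] turn [ 0.06 -0.02  0.4 ]
236 [249 247 247 247 247 247 247 247 247 247 247 248 251 212 166 183 186 177
 165 177 194 203 219 222 222 212 226 234 247 248 248 250 254 132 134 148
 150 150 147 147]
245 [248 247 247 247 247 247 247 247 247 247 247 248 251 210 157 165 172 169
 172 181 187 203 221 221 221 213 225 232 246 248 248 251 246 131 135 152
 133 135 147 147]
255 [248 247 247 247 247 247 247 247 247 247 247 248 252 211 154 170 168 168
 168 175 188 202 216 221 219 210 227 232 246 248 248 249 248 173 138 141
 139 137 142 142]
300 [247 246 247 247 247 247 247 247 247 247 247 250 244 177 160 163 167 163
 169 174 176 196 218 218 216 222 228 228 248 248 248 252 232 131 133 136
 138 141 135 134]
310 [247 246 247 247 247 247 247 247 247 247 247 250 243 173 154 167 170 165
 165 176 178 197 216 218 215 222 229 227 248 248 248 250 239 167 130 136
 120 124 136 133]
318 [247 246 247 247 247 247 247 247 247 247 247 250 244 172 152 164 166 166
 166 176 176 195 215
[... 388 characters left out ...]
(326, 228), (327, 228), (328, 226), (329, 227), (330, 228), (331, 228), (332, 229), (333, 227), (334, 224), (335, 210), (336, 223), (337, 249), (338, 247), (339, 247), (340, 247), (341, 247)]
175 [(216, 247), (217, 247), (218, 247), (219, 247), (220, 247), (221, 247), (222, 248), (223, 248), (224, 248), (225, 248), (226, 248), (227, 248), (228, 248), (229, 248), (230, 248), (231, 248), (232, 248), (233, 248), (234, 248), (235, 248), (320, 248), (321, 248), (322, 248), (323, 248), (324, 248), (325, 248), (326, 248), (327, 248), (328, 248), (329, 248), (330, 248), (331, 248), (332, 248), (333, 248), (334, 247), (335, 248), (336, 246), (337, 246), (338, 246), (339, 246), (340, 246), (341, 246)]
```

View pics/crop4.png

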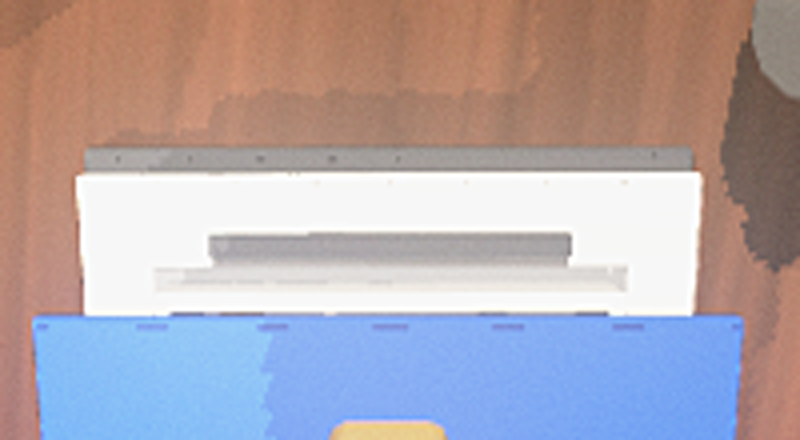

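Run:
```python
from h import *
print('inner',tplane((277,177.4),.075)[0]-.033,'outer',tplane((277,172.4),.075)[0]-.036)
a,b=tplane((218.3,172),.093),tplane((336.2,172),.093);print('ledge ends',a[1],b[1],(a[1]+b[1])/2)
a,b=tplane((184.5+4.3,182),.0183),tplane((365,182),.0183);print('lid ends',a[1],b[1],(a[1]+b[1])/2)
```

```text
inner -0.0022754131275055794 outer -0.001016614592968118
ledge ends -0.0532997937181004 0.05372455278286841 0.00021237953238400706
lid ends -0.05826287609553522 0.05783542293520595 -0.0002137265801646325
```

step_arm(commands=[{"travel": [-0.0018, 0.0004, 0.005], "turn": [0, 0, 0]}, {"travel": [-0.0018, 0.0004, 0.01], "turn": [0, 0, 0]}, {"travel": [-0.0018, 0.0004, 0.01], "turn": [0, 0, 0]}, {"travel": [-0.0018, 0.0004, 0.01], "turn": [0, 0, 0]}, {"travel": [-0.0018, 0.0004, 0.01], "turn": [0, 0, 0]}])

```text
time: 8.75
position: [0.5711, 0.2203, 0.1623]
tool_rot: [2.092, 2.344, 0.0]
ft_force: [-0.3, -0.2, -1.3]
grip_width: 0.221
grip_force: 50.0
```

Run:
```python
from h import *
i,c=snap('whov3');goal((.571,.2203,.14),6.3)
g=i.astype(int)
hsv=cv2.cvtColor(i,cv2.COLOR_RGB2HSV);m=cv2.inRange(hsv,(100,100,60),(125,255,255))
for u in(236,255,300,318): print(u,'lid from',150+np.argmax(m[150:230,u]>0),g[155:185,u].min(1))
z=c and ctrl.get_state()['position'][2]
for r in range(172,180,2): 
  x=[int(g[r,k].min()) for k in range(208,226)];y=[int(g[r,k].min()) for k in range(328,350)];print(r,x,y)
```

```text
t 8.8 p [0.5711 0.2203 0.1625] yaw 6.51 ft [-0.19  0.09 -0.73] grip 0.22283016467535077 49.99951779842377
travel [ 0.     -0.0001  0.0225] turn [ 0.02 -0.01  0.21]
236 lid from 179 [249 251 205 155 169 166 166 168 172 186 201 217 220 220 219 230 234 230
 248 248 248 252 236 134 134 145 148 147 145 146]
255 lid from 179 [248 251 212 154 165 167 166 168 165 184 196 216 218 217 216 225 232 231
 249 248 248 250 240 175 132 134 129 129 139 136]
300 lid from 179 [250 243 171 153 163 164 163 163 167 178 185 211 216 217 213 225 229 225
 249 248 248 253 221 144 124 133 131 135 133 132]
318 lid from 179 [250 243 172 150 164 161 163 159 169 176 184 206 218 215 212 224 227 237
 248 248 248 251 226 167 124 128 118 126 131 131]
172 [247, 247, 247, 247, 247, 247, 248, 248, 235, 229, 230, 229, 229, 229, 228, 231, 230, 230] [236, 237, 237, 236, 235, 237, 237, 238, 237, 235, 227, 245, 247, 247, 247, 246, 247, 246, 247, 246, 246, 247]
174 [247, 247, 247, 247, 247, 247, 247, 247, 248, 248, 248, 248, 248, 248, 248, 248, 248, 248] [248, 248, 248, 248, 248, 248, 248, 248, 248, 248, 248, 246, 246, 246, 246, 246, 246, 246, 246, 246, 246, 246]
176 [247, 247, 247, 247, 247, 247, 247, 247, 247, 247, 248, 248, 249, 251, 251, 251, 251, 251] [254, 254, 254, 254, 254, 254, 251, 250, 248, 248, 247, 247, 247, 247, 247, 247, 247, 247, 247, 247, 247, 247]
178 [245, 245, 245, 244, 245, 245, 245, 245, 245, 247, 248, 248, 157, 127, 131, 130, 126, 135] [123, 126, 126, 125, 128, 121, 115, 248, 246, 245, 241, 237, 236, 237, 236, 236, 237, 235, 237, 237, 237, 238]
```

step_arm(commands=[{"travel": [0, 0, 0.005], "turn": [0, 0, 0]}, {"travel": [0, 0, 0.01], "turn": [0, 0, 0]}, {"travel": [0, 0, 0.015], "turn": [0, 0, 0]}, {"travel": [0, 0, 0.02], "turn": [0, 0, 0]}, {"travel": [0, 0, 0.024], "turn": [0, 0, 0]}])

```text
time: 9.3
position: [0.5708, 0.2201, 0.1375]
tool_rot: [-2.092, -2.344, 0.001]
ft_force: [0.5, 0.1, -1.4]
grip_width: 0.219
grip_force: 50.0
```

step_arm(commands=[{"travel": [0, 0, 0], "turn": [0, 0, 0]}, {"travel": [0, 0, 0], "turn": [0, 0, 0]}, {"travel": [0, 0, 0], "turn": [0, 0, 0]}], force=60)

```text
time: 9.6
position: [0.5712, 0.2203, 0.1386]
tool_rot: [2.092, 2.344, 0.001]
ft_force: [-0.1, 0.2, -0.5]
grip_width: 0.22
grip_force: 60.0
```

```bash
python3 -c "
from h import *
s=ctrl.get_image('side');cv2.imwrite('pics/s3.png',s[...,::-1])
cv2.imwrite('pics/crop5.png',cv2.resize(s[100:220,190:340],(750,600),interpolation=2)[...,::-1])
goal((.571,.2203,.133),6.3)"
```

```text
t 9.65 p [0.5712 0.2203 0.1386] yaw 6.5 ft [ 0.62 -0.73 -1.25] grip 0.21382100291448206 59.99957263469696
travel [ 0.     -0.0002  0.0056] turn [ 0.03 -0.01  0.2 ]
```

View pics/crop5.png

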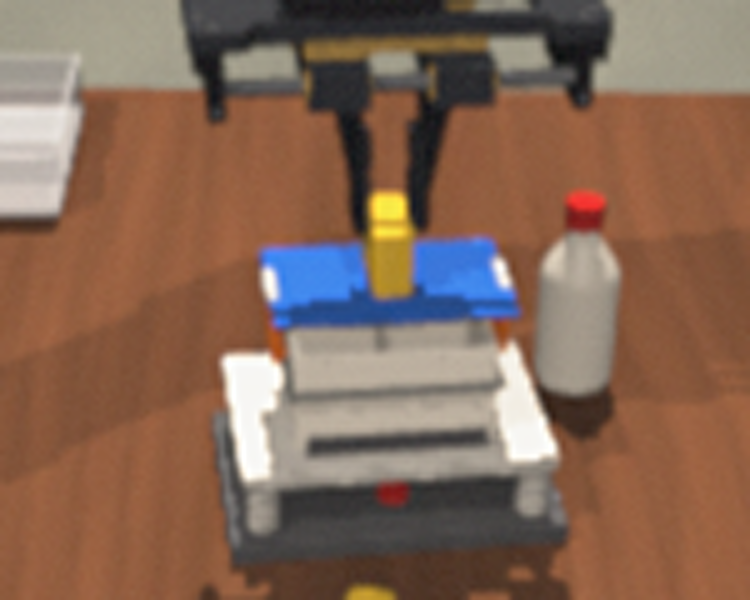

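The lid is centred over the box with both orange arms outside its ends (columns 275 and 503), so I'll start pressing slowly.

step_arm(commands=[{"travel": [0, 0, 0.002], "turn": [0, 0, 0]}, {"travel": [0, 0, 0.004], "turn": [0, 0, 0]}, {"travel": [0, 0, 0.006], "turn": [0, 0, 0]}, {"travel": [0, 0, 0.008], "turn": [0, 0, 0]}, {"travel": [0, 0, 0.01], "turn": [0, 0, 0]}])

```text
time: 10.15
position: [0.5715, 0.2204, 0.1288]
tool_rot: [2.091, 2.344, 0.002]
ft_force: [-0.7, -0.5, 3.4]
grip_width: 0.22
grip_force: 60.0
```

step_arm(commands=[{"travel": [0, 0, 0.002], "turn": [0, 0, 0]}, {"travel": [0, 0, 0.004], "turn": [0, 0, 0]}, {"travel": [0, 0, 0.005], "turn": [0, 0, 0]}, {"travel": [0, 0, 0.005], "turn": [0, 0, 0]}])

```text
time: 10.55
position: [0.5715, 0.2204, 0.1238]
tool_rot: [2.091, 2.344, 0.002]
ft_force: [0.6, -0.3, 4.4]
grip_width: 0.217
grip_force: 60.0
```

step_arm(commands=[{"travel": [0, 0, 0.001], "turn": [0, 0, 0]}, {"travel": [0, 0, 0.002], "turn": [0, 0, 0]}, {"travel": [0, 0, 0.003], "turn": [0, 0, 0]}, {"travel": [0, 0, 0.004], "turn": [0, 0, 0]}, {"travel": [0, 0, 0.004], "turn": [0, 0, 0]}])

```text
time: 11.05
position: [0.5718, 0.2205, 0.1204]
tool_rot: [2.091, 2.343, 0.003]
ft_force: [0.1, -0.5, 6.4]
grip_width: 0.224
grip_force: 60.0
```

step_arm(commands=[{"travel": [0, 0, 0.001], "turn": [0, 0, 0]}, {"travel": [0, 0, 0.002], "turn": [0, 0, 0]}, {"travel": [0, 0, 0.003], "turn": [0, 0, 0]}, {"travel": [0, 0, 0.003], "turn": [0, 0, 0]}])

```text
time: 11.45
position: [0.572, 0.2206, 0.1178]
tool_rot: [2.091, 2.343, 0.004]
ft_force: [0.9, -0.2, 8.8]
grip_width: 0.214
grip_force: 60.0
```

step_arm(commands=[{"travel": [0, 0, 0.001], "turn": [0, 0, 0]}, {"travel": [0, 0, 0.002], "turn": [0, 0, 0]}, {"travel": [0, 0, 0.002], "turn": [0, 0, 0]}])

```text
time: 11.75
position: [0.5723, 0.2207, 0.1161]
tool_rot: [2.091, 2.343, 0.005]
ft_force: [-0.1, 0.0, 9.7]
grip_width: 0.216
grip_force: 60.0
```

step_arm(commands=[{"travel": [0, 0, 0.001], "turn": [0, 0, 0]}, {"travel": [0, 0, 0.002], "turn": [0, 0, 0]}, {"travel": [0, 0, 0.002], "turn": [0, 0, 0]}])

```text
time: 12.05
position: [0.5725, 0.2207, 0.1145]
tool_rot: [2.091, 2.343, 0.006]
ft_force: [-0.8, -0.3, 11.1]
grip_width: 0.216
grip_force: 60.0
```

step_arm(commands=[{"travel": [0, 0, 0.001], "turn": [0, 0, 0]}, {"travel": [0, 0, 0.0015], "turn": [0, 0, 0]}, {"travel": [0, 0, 0.0015], "turn": [0, 0, 0]}])

```text
time: 12.35
position: [0.5728, 0.2208, 0.1133]
tool_rot: [2.091, 2.342, 0.007]
ft_force: [0.5, -0.5, 11.3]
grip_width: 0.215
grip_force: 60.0
```

step_arm(commands=[{"travel": [0, 0, 0.001], "turn": [0, 0, 0]}, {"travel": [0, 0, 0.0015], "turn": [0, 0, 0]}, {"travel": [0, 0, 0.0015], "turn": [0, 0, 0]}])

```text
time: 12.65
position: [0.573, 0.2208, 0.1121]
tool_rot: [2.091, 2.342, 0.007]
ft_force: [-0.5, -0.4, 11.6]
grip_width: 0.218
grip_force: 60.0
```

```bash
python3 -c "
from h import *
f=[]
for k in range(3):
    s=ctrl.get_image('side');f.append(ctrl.get_state()['ft_force'][2])
print(np.round(f,1));cv2.imwrite('pics/s4.png',s[...,::-1])
cv2.imwrite('pics/crop6.png',cv2.resize(s[120:220,200:325],(750,600),interpolation=2)[...,::-1])
goal((.571,.2203,.12),6.3)"
```

```text
[12.9 12.1 13.1]
t 12.8 p [0.573  0.2208 0.1122] yaw 6.5 ft [ 0.14 -1.07 13.14] grip 0.2168533229753313 60.04541516304016
travel [-0.0003 -0.002  -0.0078] turn [ 0.28 -0.1   0.2 ]
```

step_arm(commands=[{"travel": [0, -0.001, 0.001], "turn": [0, 0, 0]}, {"travel": [0, -0.0015, 0.001], "turn": [0, 0, 0]}, {"travel": [0, -0.0015, 0.001], "turn": [0, 0, 0]}])

```text
time: 13.1
position: [0.5726, 0.2208, 0.1106]
tool_rot: [2.09, 2.341, 0.01]
ft_force: [2.2, -0.0, 7.6]
grip_width: 0.223
grip_force: 59.8
```

The force dropped from 13 to 7.6 N, so the clips snapped. I'll look before doing anything else.

```bash
python3 -c "
from h import *
f=[]
for k in range(4):
    s=ctrl.get_image('side');f.append(ctrl.get_state()['ft_force'])
print(np.mean(f,0).round(1));cv2.imwrite('pics/s5.png',s[...,::-1])
a=cv2.imread('pics/s4.png')[...,::-1]
cv2.imwrite('pics/crop7.png',np.hstack([cv2.resize(x[125:215,200:325],(400,288),interpolation=2) for x in(a,s)])[...,::-1])
goal((.571,.2203,.12),6.3)"
```

```text
[2.3 0.  7.5]
t 13.3 p [0.5726 0.2208 0.1106] yaw 6.5 ft [2.16 0.36 7.67] grip 0.2209059245844929 59.75456893444061
travel [-0.0003 -0.0016 -0.0095] turn [ 0.41 -0.09  0.2 ]
```

View pics/crop7.png

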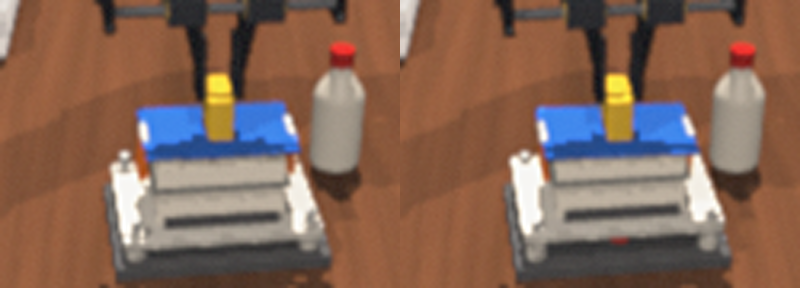

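The right half (now) shows that the box has risen up to the lid since the left half (before), with the red stop visible again at (620,240). I'll press a few millimetres more, well short of the stops, to seat both clips.

step_arm(commands=[{"travel": [0, 0, 0.001], "turn": [0, 0, 0]}, {"travel": [0, 0, 0.002], "turn": [0, 0, 0]}, {"travel": [0, 0, 0.002], "turn": [0, 0, 0]}])

```text
time: 13.6
position: [0.5725, 0.2207, 0.1087]
tool_rot: [2.09, 2.341, 0.01]
ft_force: [1.0, -0.7, 8.9]
grip_width: 0.214
grip_force: 59.8
```

step_arm(commands=[{"travel": [0, 0, 0.001], "turn": [0, 0, 0]}, {"travel": [0, 0, 0.002], "turn": [0, 0, 0]}, {"travel": [0, 0, 0.002], "turn": [0, 0, 0]}])

```text
time: 13.9
position: [0.5725, 0.2208, 0.1069]
tool_rot: [2.09, 2.341, 0.01]
ft_force: [0.6, -0.5, 9.4]
grip_width: 0.22
grip_force: 59.8
```

step_arm(commands=[{"travel": [0, 0, -0.003], "turn": [0, 0, 0]}, {"travel": [0, 0, -0.006], "turn": [0, 0, 0]}, {"travel": [0, 0, -0.009], "turn": [0, 0, 0]}, {"travel": [0, 0, -0.0115], "turn": [0, 0, 0]}, {"travel": [0, 0, -0.0115], "turn": [0, 0, 0]}])

```text
time: 14.4
position: [0.5711, 0.2204, 0.1167]
tool_rot: [2.091, 2.342, 0.005]
ft_force: [4.0, 0.6, 3.4]
grip_width: 0.222
grip_force: 59.7
```

```bash
python3 -c "
from h import *
f=[]
for k in range(4):
    s=ctrl.get_image('side');f.append(ctrl.get_state()['ft_force'])
print(np.mean(f,0).round(1));cv2.imwrite('pics/s6.png',s[...,::-1])
a=cv2.resize(s[125:215,200:325],(400,288),interpolation=2)
w=ctrl.get_image('wrist');cv2.imwrite('pics/w6.png',w[...,::-1])
cv2.imwrite('pics/crop8.png',np.hstack([a,cv2.resize(w[100:230,180:360],(399,288),interpolation=2)])[...,::-1])
goal((.571,.2203,.12),6.3)"
```

```text
[4.5 0.9 3.3]
t 14.65 p [0.5701 0.2202 0.1159] yaw 6.51 ft [4.83 0.65 2.5 ] grip 0.21608380395185467 59.733957052230835
travel [-0.      0.0009 -0.0041] turn [ 0.08 -0.01  0.21]
```

View pics/crop8.png

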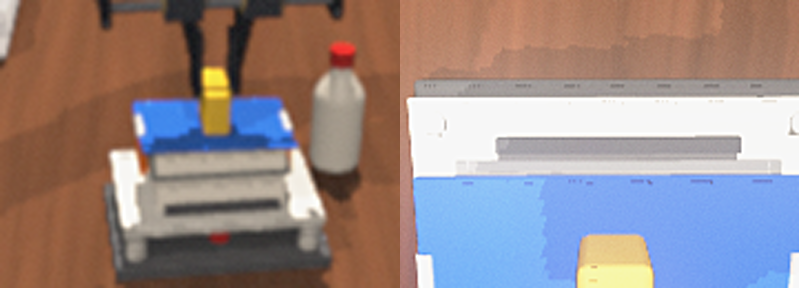

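step_arm(commands=[{"travel": [0, 0.001, -0.001], "turn": [0, 0, 0]}, {"travel": [0, 0.0015, -0.002], "turn": [0, 0, 0]}, {"travel": [0, 0.0015, -0.002], "turn": [0, 0, 0]}, {"travel": [0, 0.0015, -0.002], "turn": [0, 0, 0]}])

```text
time: 15.05
position: [0.5704, 0.2203, 0.1174]
tool_rot: [-2.091, -2.343, 0.002]
ft_force: [1.5, 0.9, 2.9]
grip_width: 0.219
grip_force: 59.7
```

step_arm(commands=[{"travel": [0, 0.001, -0.001], "turn": [0, 0, 0]}, {"travel": [0, 0.001, -0.001], "turn": [0, 0, 0]}, {"travel": [0, 0.001, -0.001], "turn": [0, 0, 0]}, {"travel": [0, 0.001, -0.001], "turn": [0, 0, 0]}, {"travel": [0, 0.001, -0.001], "turn": [0, 0, 0]}])

```text
time: 15.55
position: [0.5714, 0.2203, 0.1185]
tool_rot: [-2.091, -2.343, 0.002]
ft_force: [-0.0, 0.8, 2.2]
grip_width: 0.218
grip_force: 59.8
```

step_arm(commands=[{"travel": [0, 0, 0], "turn": [0, 0, 0]}, {"travel": [0, 0, 0], "turn": [0, 0, 0]}, {"travel": [0, 0, 0], "turn": [0, 0, 0]}, {"travel": [0, 0, 0], "turn": [0, 0, 0]}, {"travel": [0, 0, 0], "turn": [0, 0, 0]}], gripper=0.8)

```text
time: 16.05
position: [0.5719, 0.2202, 0.1186]
tool_rot: [-2.092, -2.344, 0.001]
ft_force: [0.2, -0.3, 0.5]
grip_width: 0.59
grip_force: 0.0
```

step_arm(commands=[{"travel": [0, 0, 0], "turn": [0, 0, 0]}, {"travel": [0, 0, 0], "turn": [0, 0, 0]}, {"travel": [0, 0, -0.002], "turn": [0, 0, 0]}])

```text
time: 16.35
position: [0.5718, 0.2203, 0.1206]
tool_rot: [-2.092, -2.344, 0.001]
ft_force: [-0.6, -0.2, -0.1]
grip_width: 0.781
grip_force: 0.0
```

step_arm(commands=[{"travel": [0, 0, -0.02], "turn": [0, 0, 0]}, {"travel": [0, 0, -0.05], "turn": [0, 0, 0]}, {"travel": [0, 0, -0.08], "turn": [0, 0, 0]}, {"travel": [0, 0, -0.11], "turn": [0, 0, 0]}, {"travel": [0, 0, -0.13], "turn": [0, 0, 0]}])

```text
time: 16.85
position: [0.5727, 0.2205, 0.2536]
tool_rot: [2.091, 2.343, 0.005]
ft_force: [-0.1, 0.5, 0.0]
grip_width: 0.798
grip_force: 0.0
```

step_arm(commands=[{"travel": [0, 0, 0], "turn": [0, 0, 0]}, {"travel": [0, 0, 0], "turn": [0, 0, 0]}, {"travel": [0, 0, 0], "turn": [0, 0, 0]}])

```text
time: 17.15
position: [0.5712, 0.2201, 0.2492]
tool_rot: [-2.091, -2.343, 0.004]
ft_force: [-1.2, -0.3, 0.2]
grip_width: 0.798
grip_force: 0.0
```

Run:
```python
from h import *
w,c=snap('wfin');s=ctrl.get_image('side');cv2.imwrite('pics/sfin.png',s[...,::-1])
hsv=cv2.cvtColor(w,cv2.COLOR_RGB2HSV)
for b in blobs(w,'blue',1500): 
  q=cv2.boxPoints(cv2.minAreaRect(b))
  P=np.array([plane(c,p,.102) for p in q]);print(P.mean(0).round(4),[np.linalg.norm(P[k]-P[k-1]).round(4) for k in range(4)],q.round(1).tolist())
a=cv2.resize(s[125:215,200:325],(400,288),interpolation=2)
cv2.imwrite('pics/crop9.png',np.hstack([a,cv2.resize(w[100:260,190:360],(306,288),interpolation=2)])[...,::-1])
goal((.571,.2203,.25),6.3)
```

```text
[0.5715 0.2196 0.102 ] [np.float64(0.0769), np.float64(0.1151), np.float64(0.0767), np.float64(0.1222)] [[223.60000610351562, 161.6999969482422], [330.0, 159.39999389648438], [331.3999938964844, 226.8000030517578], [225.0, 229.0]]
t 17.25 p [0.5712 0.2202 0.2492] yaw 6.52 ft [-0.09 -0.12 -0.82] grip 0.7997227545274813 0.0
travel [ 0.0002 -0.0002 -0.0008] turn [-0.14  0.05  0.22]
```

View pics/crop9.png

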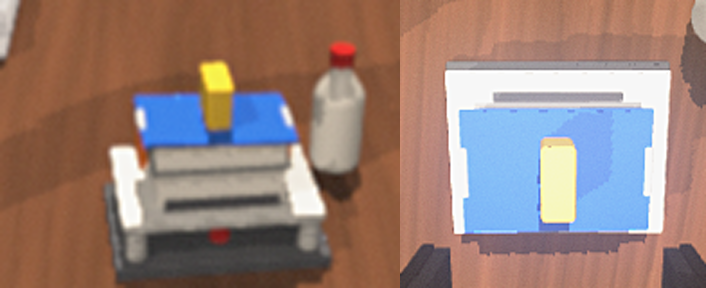

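The lid is on the box and released, but in the side view the grip leans slightly left (about (215,62) to (218,130)), so its right end may be high. I'll check the corner heights with numbers, without further pictures.

Run:
```python
from h import *
cs=cam('side')
def edge(n):
    s=cv2.imread(f'pics/{n}.png')[...,::-1].copy()
    hsv=cv2.cvtColor(s,cv2.COLOR_RGB2HSV);m=cv2.inRange(hsv,(100,120,60),(125,255,255));m[:,:230]=0;m[:,300:]=0;m[:120]=0;m[180:]=0
    cols=[u for u in range(245,292) if m[:,u].any()]
    up=[np.where(m[:,u])[0].min() for u in cols];lo=[np.where(m[:,u])[0].max()+1 for u in cols]
    cl=[u for u,l in zip(cols,lo)];k=np.polyfit(cl,lo,1);back=[(u,v) for u,v in zip(cols,up) if 246<=u<=261 or 273<=u<=288];kb=np.polyfit(*zip(*back),1)
    print(n,'front slope',k[0].round(4),'at 245,292',np.polyval(k,[245,292]).round(2),'back slope',kb[0].round(4), 'at',np.polyval(kb,[245,288]).round(2))
for n in('shov1','shov2','s3','s4','s5','s6','sfin'): edge(n)
a=np.radians(6.5);X=np.array([np.cos(a),np.sin(a),0]);Y=np.array([-X[1],X[0],0]);C=np.array([.5715,.2200,.098])
for nm,zz,Yo in(('front bottom',0,-.039),('back top',.004,.039)):
    p=[proj(cs,C+X*e*.059+Y*Yo+[0,0,zz]) for e in(-1,1)];print(nm,'pred',np.round(p,1).tolist(),'slope',((p[1]-p[0])[1]/(p[1]-p[0])[0]).round(4))
    print('   if +x end up 4mm, slope',((lambda q:(q[1]-q[0])[1]/(q[1]-q[0])[0])([proj(cs,C+X*e*.059+Y*Yo+[0,0,zz+(.004 if e>0 else 0)]) for e in(-1,1)])).round(4))
```

```text
shov1 front slope -0.0419 at 245,292 [137.41 135.44] back slope -0.0157 at [122.25 121.58]
shov2 front slope -0.053 at 245,292 [152.45 149.96] back slope -0.0413 at [137.22 135.45]
s3 front slope -0.052 at 245,292 [165.54 163.09] back slope -0.0373 at [149.76 148.15]
s4 front slope -0.0323 at 245,292 [174.36 172.84] back slope -0.039 at [158.98 157.31]
s5 front slope -0.0335 at 245,292 [174.35 172.77] back slope -0.016 at [158.6  157.91]
s6 front slope -0.0401 at 245,292 [172.62 170.74] back slope 0.0045 at [156.62 156.81]
sfin front slope -0.0282 at 245,292 [170.9  169.58] back slope -0.012 at [155.11 154.59]
front bottom pred [[245.0, 172.6], [293.5, 170.0]] slope -0.0543
   if +x end up 4mm, slope -0.0839
back top pred [[242.1, 155.9], [287.9, 153.7]] slope -0.0491
   if +x end up 4mm, slope -0.0795
```

```bash
cat > ends.py <<'E'
from h import *
import sys
def fitline(pts):
    vx,vy,x,y=cv2.fitLine(np.array(pts,np.float32),cv2.DIST_HUBER,0,.01,.01).ravel();return np.cross([x,y,1],[x+vx,y+vy,1])
def sub(img,u,v0,v1,blue):  # subpixel transition of blueness along a column
    b=img[v0:v1,u].astype(float);f=b[:,2]-b[:,0];return f
def mask(i): 
    hsv=cv2.cvtColor(i,cv2.COLOR_RGB2HSV);return cv2.inRange(hsv,(98,70,60),(128,255,255))
def ends(wn,sn):
    w,c=load(wn);s=cv2.imread(f'pics/{sn}.png')[...,::-1].copy();cs=cam('side')
    m=mask(w);m[:145]=0;m[245:]=0;m[:,:200]=0;m[:,350:]=0
    ms=mask(s);ms[:,:238]=0;ms[:,298:]=0;ms[:120]=0;ms[180:]=0
    C=range(234,322,2)
    wf=fitline([(u,np.where(m[:,u])[0].max()+.5) for u in C if not 262<u<292]);wb=fitline([(u,np.where(m[:,u])[0].min()-.5) for u in C if not 262<u<292])
    R=[*range(166,180,1),*range(212,222)]
    wl=fitline([(np.where(m[r])[0].min()-.5,r) for r in R if r<172 or r>217]);wr=fitline([(np.where(m[r])[0].max()+.5,r) for r in R if r<172 or r>217])
    S=range(248,288)
    sf=fitline([(u,np.where(ms[:,u])[0].max()+.5) for u in S]);sb=fitline([(u,np.where(ms[:,u])[0].min()-.5) for u in S if not 261<u<274])
    for nm,L,ls in(('front',wf,sf),('back',wb,sb)):
        n=(cs[0]@cs[1]).T@ls;o=-cs[1].T@cs[2]
        for e,E in(('-x',wl),('+x',wr)):
            p=np.cross(L,E);p=p[:2]/p[2];a,d=ray(c,p);X=a+d*(n@(o-a))/(n@d);print(nm,e,p.round(1),X.round(4))
ends(*sys.argv[1:])
E
python3 ends.py wfin sfin
```

```text
front -x [225.2 229.9] [0.5168 0.173  0.104 ]
front +x [327.1 227.2] [0.6329 0.1883 0.1001]
back -x [222.1 159.5] [0.5087 0.2528 0.1085]
back +x [330.5 159.5] [0.6238 0.2654 0.1025]
```

The corner heights show the +x end home (0.1025) and the -x end about 6 mm high, so that clip has not snapped. I'll press that end of the plate with closed fingertips.

step_arm(commands=[{"travel": [0, -0.02, 0.03], "turn": [0, 0, 0]}, {"travel": [0, -0.042, 0.06], "turn": [0, 0, 0]}, {"travel": [0, -0.042, 0.09], "turn": [0, 0, 0]}, {"travel": [0, -0.042, 0.09], "turn": [0, 0, 0]}, {"travel": [0, -0.042, 0.09], "turn": [0, 0, 0]}], gripper=0, force=40)

```text
time: 17.75
position: [0.5302, 0.2154, 0.1607]
tool_rot: [-2.092, -2.344, 0.002]
ft_force: [0.1, -0.4, 0.8]
grip_width: 0.431
grip_force: 0.0
```

step_arm(commands=[{"travel": [0, 0, 0], "turn": [0, 0, 0]}, {"travel": [0, 0, 0], "turn": [0, 0, 0]}, {"travel": [0, 0, 0], "turn": [0, 0, 0]}, {"travel": [0, 0, 0], "turn": [0, 0, 0]}, {"travel": [0, 0, 0], "turn": [0, 0, 0]}])

```text
time: 18.25
position: [0.5305, 0.2157, 0.1611]
tool_rot: [2.092, 2.344, 0.001]
ft_force: [-0.0, 0.5, 0.3]
grip_width: 0.02
grip_force: 0.0
```

```bash
python3 -c "
from h import *
goal((.5288,.2154,.124),6.3)"
```

```text
t 18.25 p [0.5305 0.2157 0.1611] yaw 6.5 ft [-0.01  0.48  0.34] grip 0.019864846983696276 0.0
travel [-0.0001 -0.0017  0.0371] turn [ 0.03 -0.01  0.2 ]
```

step_arm(commands=[{"travel": [0, -0.001, 0.01], "turn": [0, 0, 0]}, {"travel": [0, -0.002, 0.02], "turn": [0, 0, 0]}, {"travel": [0, -0.002, 0.03], "turn": [0, 0, 0]}, {"travel": [0, -0.002, 0.036], "turn": [0, 0, 0]}, {"travel": [0, -0.002, 0.036], "turn": [0, 0, 0]}])

```text
time: 18.75
position: [0.5273, 0.2149, 0.1231]
tool_rot: [-2.091, -2.343, 0.004]
ft_force: [0.5, -0.2, -0.4]
grip_width: 0.002
grip_force: 0.0
```

step_arm(commands=[{"travel": [0, 0, 0.001], "turn": [0, 0, 0]}, {"travel": [0, 0, 0.002], "turn": [0, 0, 0]}, {"travel": [0, 0, 0.003], "turn": [0, 0, 0]}, {"travel": [0, 0, 0.004], "turn": [0, 0, 0]}, {"travel": [0, 0, 0.005], "turn": [0, 0, 0]}])

```text
time: 19.25
position: [0.5284, 0.2154, 0.1199]
tool_rot: [2.092, 2.344, 0.001]
ft_force: [-1.0, -0.3, 0.2]
grip_width: 0.006
grip_force: 0.0
```

step_arm(commands=[{"travel": [0, 0, 0.001], "turn": [0, 0, 0]}, {"travel": [0, 0, 0.002], "turn": [0, 0, 0]}, {"travel": [0, 0, 0.003], "turn": [0, 0, 0]}])

```text
time: 19.55
position: [0.5283, 0.2153, 0.1167]
tool_rot: [2.092, 2.344, 0.0]
ft_force: [-0.1, 0.1, -0.0]
grip_width: -0.0
grip_force: 0.0
```

step_arm(commands=[{"travel": [0, 0, 0.001], "turn": [0, 0, 0]}, {"travel": [0, 0, 0.001], "turn": [0, 0, 0]}, {"travel": [0, 0, 0.001], "turn": [0, 0, 0]}])

```text
time: 19.85
position: [0.5283, 0.2153, 0.1158]
tool_rot: [2.092, 2.344, 0.0]
ft_force: [-0.2, 0.0, 0.2]
grip_width: 0.007
grip_force: 0.0
```

step_arm(commands=[{"travel": [0, 0, 0.001], "turn": [0, 0, 0]}, {"travel": [0, 0, 0.001], "turn": [0, 0, 0]}, {"travel": [0, 0, 0.001], "turn": [0, 0, 0]}])

```text
time: 20.15
position: [0.5283, 0.2153, 0.1148]
tool_rot: [-2.092, -2.344, -0.0]
ft_force: [0.4, 0.6, 1.0]
grip_width: 0.008
grip_force: 0.0
```

step_arm(commands=[{"travel": [0, 0, 0.001], "turn": [0, 0, 0]}, {"travel": [0, 0, 0.002], "turn": [0, 0, 0]}, {"travel": [0, 0, 0.002], "turn": [0, 0, 0]}])

```text
time: 20.45
position: [0.5282, 0.2153, 0.1126]
tool_rot: [-2.092, -2.344, 0.0]
ft_force: [-0.2, 0.2, -0.5]
grip_width: 0.006
grip_force: 0.0
```

No contact yet with the fingertips at 0.0986, below the nominal plate top. I'll take a side picture for numbers only.

Run:
```python
from h import *
f=[]
for k in range(4):
    s=ctrl.get_image('side');f.append(ctrl.get_state()['ft_force'])
print(np.mean(f,0).round(2))
cv2.imwrite('pics/s8.png',s[...,::-1]);o=cv2.imread('pics/sfin.png')[...,::-1].copy();h=cv2.imread('pics/shov2.png')[...,::-1].copy()
def m(i):
    hsv=cv2.cvtColor(i,cv2.COLOR_RGB2HSV);return cv2.inRange(hsv,(98,100,60),(128,255,255))
for n,i in(('fin',o),('now',s)):
    M=m(i);print(n,'lower',[(u,int(np.where(M[120:185,u])[0].max()+120)) for u in range(246,292,5)],'upper',[(u,int(np.where(M[120:185,u])[0].min()+120)) for u in range(244,290,5)])
    hsv=cv2.cvtColor(i,cv2.COLOR_RGB2HSV);O=cv2.inRange(hsv,(3,150,90),(16,255,255))
    nn,l,st,c=cv2.connectedComponentsWithStats(O[130:200,225:310]);print([(st[k][:5]+[225,130,0,0,0]).tolist() for k in range(1,nn) if st[k][4]>4])
    R=cv2.inRange(hsv,(0,200,90),(4,255,255))|cv2.inRange(hsv,(175,180,90),(180,255,255));nn,l,st,c=cv2.connectedComponentsWithStats(R[185:215,255:285]);print('red',[(st[k][:5]+[255,185,0,0,0]).tolist() for k in range(1,nn)])
cs=cam('side');s_=ctrl.get_state();print('tip pred px',proj(cs,s_['position']-[0,0,.014]).round(1),'z',s_['position'][2])
print('dark cols near tip',[(r,np.where(s[r,235:275].max(1)<70)[0].tolist()) for r in range(148,176,3)])
```

```text
[ 0.04  0.13 -0.16]
fin lower [(246, 171), (251, 170), (256, 170), (261, 170), (266, 169), (271, 169), (276, 169), (281, 169), (286, 169), (291, 169)] upper [(244, 155), (249, 155), (254, 155), (259, 154), (264, 165), (269, 166), (274, 154), (279, 154), (284, 154), (289, 164)]
[[278, 134, 3, 4, 6], [302, 137, 8, 9, 22], [242, 151, 7, 2, 9], [250, 151, 12, 2, 13], [289, 153, 3, 6, 6], [239, 156, 2, 7, 9], [293, 163, 3, 8, 11], [239, 164, 7, 13, 25], [301, 185, 3, 5, 6], [231, 195, 2, 5, 5]]
red [[268, 198, 1, 1, 1], [270, 198, 1, 1, 1]]
now lower [(246, 170), (251, 170), (256, 170), (261, 169), (266, 169), (271, 169), (276, 169), (281, 169), (286, 169), (291, 169)] upper [(244, 155), (249, 156), (254, 155), (259, 155), (264, 165), (269, 166), (274, 154), (279, 154), (284, 154), (289, 164)]
[[302, 137, 8, 9, 22], [256, 148, 7, 5, 12], [239, 158, 2, 5, 6], [292, 160, 4, 11, 14], [241, 165, 5, 12, 24], [231, 194, 2, 4, 5]]
red [[267, 198, 3, 1, 3]]
tip pred px [249.8 164.1] z 0.1128028221229151
dark cols near tip [(148, [11, 12, 13, 14, 15, 16, 17, 18]), (151, [11, 12, 13, 14, 15, 16, 17, 18]), (154, [12, 13, 14, 15, 16, 17, 18]), (157, []), (160, []), (163, []), (166, []), (169, []), (172, []), (175, [])]
```

```bash
python3 - <<'E'
from h import *
s=cv2.imread('pics/s8.png')[...,::-1];o=cv2.imread('pics/sfin.png')[...,::-1]
for u in(247,250,253):
    print(u,[(r,s[r,u].tolist(),o[r,u].tolist()) for r in range(150,172,2)])
E
python3 - <<'E'
import sys;sys.path.insert(0,'.')
import os;os.chdir('.')
from h import *
w=ctrl.get_image('wrist');s=ctrl.get_state();cv2.imwrite('pics/w8.png',w[...,::-1])
hsv=cv2.cvtColor(w,cv2.COLOR_RGB2HSV);m=cv2.inRange(hsv,(98,70,60),(128,255,255))
print('lid back edge rows by col',[(u,int(np.argmax(m[130:240,u]>0)+130)) for u in range(230,520,20)])
print('TCP tip px: expect v', [ (lambda T:(lambda p:(293.75*p[0]/p[2]+276.7,293.75*p[1]/p[2]+208.9))(np.linalg.inv(T)@[0,0,.014,1]))(np.array(ctrl.camera_model('wrist')['T_tool_cam']))])
print('col 277',[(r,w[r,277].tolist()) for r in range(170,330,10)])
E
```

```text
247 [(150, [26, 27, 28], [131, 83, 57]), (152, [27, 27, 27], [130, 81, 53]), (154, [36, 37, 46], [117, 99, 143]), (156, [34, 55, 99], [64, 133, 236]), (158, [57, 117, 219], [65, 135, 235]), (160, [60, 132, 234], [60, 131, 234]), (162, [39, 83, 159], [59, 131, 234]), (164, [39, 73, 135], [58, 131, 233]), (166, [38, 76, 140], [64, 133, 234]), (168, [37, 74, 139], [62, 133, 237]), (170, [51, 82, 138], [54, 91, 164])]
250 [(150, [43, 41, 42], [122, 78, 54]), (152, [42, 41, 43], [122, 78, 49]), (154, [42, 40, 38], [109, 94, 138]), (156, [45, 63, 101], [64, 133, 236]), (158, [57, 118, 219], [62, 133, 233]), (160, [62, 133, 235], [65, 134, 234]), (162, [60, 123, 227], [64, 134, 233]), (164, [39, 74, 134], [62, 133, 233]), (166, [40, 77, 138], [61, 130, 233]), (168, [38, 75, 139], [65, 135, 237]), (170, [75, 93, 139], [75, 96, 159])]
253 [(150, [58, 41, 32], [114, 73, 50]), (152, [60, 43, 33], [115, 73, 45]), (154, [56, 48, 62], [108, 96, 142]), (156, [43, 77, 139], [63, 130, 234]), (158, [57, 119, 218], [61, 131, 233]), (160, [57, 119, 219], [64, 133, 234]), (162, [57, 118, 220], [64, 133, 234]), (164, [48, 98, 182], [62, 131, 233]), (166, [41, 76, 137], [64, 133, 234]), (168, [36, 75, 138], [63, 134, 236]), (170, [71, 88, 134], [70, 94, 155])]
lid back edge rows by col [(230, 130), (250, 130), (270, 182), (290, 181), (310, 181), (330, 181), (350, 181), (370, 181), (390, 181), (410, 180), (430, 180), (450, 130), (470, 130), (490, 130), (510, 130)]
TCP tip px: expect v [(np.float64(277.24654919504593), np.float64(236.34846573450142))]
col 277 [(170, [179, 176, 174]), (180, [237, 233, 226]), (190, [142, 180, 244]), (200, [132, 175, 244]), (210, [126, 172, 243]), (220, [120, 167, 243]), (230, [122, 180, 246]), (240, [103, 134, 210]), (250, [86, 104, 146]), (260, [73, 90, 133]), (270, [156, 151, 156]), (280, [156, 151, 156]), (290, [80, 99, 142]), (300, [88, 71, 60]), (310, [85, 72, 59]), (320, [191, 156, 100])]
```

The fingertips visibly end above the plate: they retract when fully closed. I'll keep going down gently until contact.

step_arm(commands=[{"travel": [0, 0, 0.002], "turn": [0, 0, 0]}, {"travel": [0, 0, 0.004], "turn": [0, 0, 0]}, {"travel": [0, 0, 0.006], "turn": [0, 0, 0]}, {"travel": [0, 0, 0.006], "turn": [0, 0, 0]}])

```text
time: 21.1
position: [0.528, 0.2152, 0.1063]
tool_rot: [-2.092, -2.344, 0.001]
ft_force: [-0.1, 0.3, -0.0]
grip_width: -0.002
grip_force: 0.0
```

step_arm(commands=[{"travel": [0, 0, 0.001], "turn": [0, 0, 0]}, {"travel": [0, 0, 0.002], "turn": [0, 0, 0]}, {"travel": [0, 0, 0.003], "turn": [0, 0, 0]}, {"travel": [0, 0, 0.003], "turn": [0, 0, 0]}])

```text
time: 21.5
position: [0.5282, 0.2153, 0.1036]
tool_rot: [-2.092, -2.344, 0.0]
ft_force: [-0.5, -0.0, 0.7]
grip_width: 0.004
grip_force: 0.0
```

step_arm(commands=[{"travel": [0, 0, 0.001], "turn": [0, 0, 0]}, {"travel": [0, 0, 0.002], "turn": [0, 0, 0]}, {"travel": [0, 0, 0.003], "turn": [0, 0, 0]}, {"travel": [0, 0, 0.003], "turn": [0, 0, 0]}])

```text
time: 21.9
position: [0.5282, 0.2153, 0.1006]
tool_rot: [-2.092, -2.344, 0.0]
ft_force: [0.1, -0.1, -0.8]
grip_width: 0.004
grip_force: 0.0
```

Run:
```python
from h import *
s=ctrl.get_image('side');cv2.imwrite('pics/s9.png',s[...,::-1])
for u in(244,247,250,253,256): print(u,[(r,s[r,u].tolist()) for r in range(154,172,2)])
```

```text
244 [(154, [122, 96, 130]), (156, [53, 119, 226]), (158, [102, 143, 226]), (160, [230, 227, 232]), (162, [238, 234, 234]), (164, [138, 136, 143]), (166, [85, 84, 131]), (168, [108, 78, 99]), (170, [154, 85, 92])]
247 [(154, [24, 21, 26]), (156, [31, 26, 30]), (158, [29, 34, 46]), (160, [25, 35, 57]), (162, [31, 63, 116]), (164, [37, 75, 139]), (166, [40, 76, 139]), (168, [34, 73, 139]), (170, [53, 81, 138])]
250 [(154, [40, 39, 42]), (156, [42, 42, 43]), (158, [43, 39, 41]), (160, [43, 42, 49]), (162, [33, 59, 102]), (164, [41, 75, 137]), (166, [39, 75, 140]), (168, [36, 75, 139]), (170, [73, 91, 138])]
253 [(154, [55, 47, 64]), (156, [33, 57, 105]), (158, [36, 59, 106]), (160, [41, 67, 116]), (162, [45, 99, 184]), (164, [40, 77, 139]), (166, [37, 76, 138]), (168, [35, 74, 138]), (170, [73, 91, 137])]
256 [(154, [103, 97, 158]), (156, [54, 119, 223]), (158, [60, 121, 221]), (160, [58, 121, 220]), (162, [58, 122, 222]), (164, [45, 83, 153]), (166, [40, 75, 138]), (168, [36, 74, 141]), (170, [74, 90, 134])]
```

step_arm(commands=[{"travel": [0, 0, 0.001], "turn": [0, 0, 0]}, {"travel": [0, 0, 0.002], "turn": [0, 0, 0]}, {"travel": [0, 0, 0.003], "turn": [0, 0, 0]}, {"travel": [0, 0, 0.003], "turn": [0, 0, 0]}])

```text
time: 22.35
position: [0.5282, 0.2153, 0.0976]
tool_rot: [-2.092, -2.344, 0.0]
ft_force: [0.0, 0.5, 0.2]
grip_width: 0.005
grip_force: 0.0
```

step_arm(commands=[{"travel": [0, 0, 0.001], "turn": [0, 0, 0]}, {"travel": [0, 0, 0.002], "turn": [0, 0, 0]}, {"travel": [0, 0, 0.002], "turn": [0, 0, 0]}])

```text
time: 22.65
position: [0.5282, 0.2152, 0.0956]
tool_rot: [-2.092, -2.344, 0.0]
ft_force: [-0.3, -0.5, 0.2]
grip_width: 0.007
grip_force: 0.0
```

step_arm(commands=[{"travel": [0, 0, 0.001], "turn": [0, 0, 0]}, {"travel": [0, 0, 0.002], "turn": [0, 0, 0]}, {"travel": [0, 0, 0.002], "turn": [0, 0, 0]}])

```text
time: 22.95
position: [0.5282, 0.2153, 0.0936]
tool_rot: [-2.092, -2.344, 0.0]
ft_force: [-0.5, 0.6, 0.4]
grip_width: 0.005
grip_force: 0.0
```

step_arm(commands=[{"travel": [0, 0, 0.001], "turn": [0, 0, 0]}, {"travel": [0, 0, 0.002], "turn": [0, 0, 0]}, {"travel": [0, 0, 0.002], "turn": [0, 0, 0]}])

```text
time: 23.25
position: [0.5282, 0.2153, 0.0916]
tool_rot: [-2.092, -2.344, 0.0]
ft_force: [-0.2, -0.4, 0.2]
grip_width: 0.006
grip_force: 0.0
```

Run:
```python
from h import *
s=ctrl.get_image('side');cv2.imwrite('pics/s10.png',s[...,::-1]);print(ctrl.get_state()['ft_force'].round(2))
for u in(247,250): print(u,[(r,s[r,u].tolist()) for r in range(158,176,2)])
M=cv2.inRange(cv2.cvtColor(s,cv2.COLOR_RGB2HSV),(98,100,60),(128,255,255));print([(u,int(np.where(M[120:185,u])[0].max()+120)) for u in range(246,292,5)])
# grip lowest dark body row above grip
print('col 267',[(r,s[r,267].tolist()) for r in range(128,150,2)])
```

```text
[-1.08 -0.96  0.2 ]
247 [(158, [27, 22, 23]), (160, [28, 22, 26]), (162, [26, 24, 35]), (164, [31, 43, 72]), (166, [39, 74, 136]), (168, [34, 73, 138]), (170, [36, 78, 146]), (172, [68, 82, 123]), (174, [114, 107, 97])]
250 [(158, [41, 41, 41]), (160, [43, 43, 42]), (162, [44, 39, 42]), (164, [39, 52, 88]), (166, [40, 77, 142]), (168, [42, 77, 140]), (170, [38, 76, 141]), (172, [117, 120, 134]), (174, [176, 164, 147])]
[(246, 171), (251, 171), (256, 171), (261, 170), (266, 170), (271, 170), (276, 169), (281, 169), (286, 169), (291, 169)]
col 267 [(128, [129, 102, 56]), (130, [145, 100, 63]), (132, [143, 89, 61]), (134, [108, 83, 70]), (136, [78, 72, 69]), (138, [139, 89, 60]), (140, [148, 93, 65]), (142, [143, 89, 61]), (144, [156, 102, 64]), (146, [252, 231, 69]), (148, [184, 141, 43])]
```

step_arm(commands=[{"travel": [0, 0, 0.001], "turn": [0, 0, 0]}, {"travel": [0, 0, 0.0015], "turn": [0, 0, 0]}, {"travel": [0, 0, 0.0015], "turn": [0, 0, 0]}])

```text
time: 23.6
position: [0.5284, 0.2154, 0.0903]
tool_rot: [2.092, 2.344, 0.0]
ft_force: [0.5, 0.7, 1.3]
grip_width: 0.009
grip_force: 0.3
```

step_arm(commands=[{"travel": [0, 0, 0.001], "turn": [0, 0, 0]}, {"travel": [0, 0, 0.0015], "turn": [0, 0, 0]}, {"travel": [0, 0, 0.0015], "turn": [0, 0, 0]}])

```text
time: 23.9
position: [0.5284, 0.2154, 0.0889]
tool_rot: [2.092, 2.344, 0.0]
ft_force: [-0.8, -0.5, 0.8]
grip_width: 0.006
grip_force: 0.9
```

Run:
```python
from h import *
f=[]
for k in range(3): s=ctrl.get_image('side');f.append(ctrl.get_state()['ft_force'])
cv2.imwrite('pics/s11.png',s[...,::-1]);print(np.mean(f,0).round(2))
M=cv2.inRange(cv2.cvtColor(s,cv2.COLOR_RGB2HSV),(98,100,60),(128,255,255));print([(u,int(np.where(M[120:185,u])[0].max()+120)) for u in range(246,292,5)])
print('col 267',[(r,s[r,267].tolist()) for r in range(134,150,2)])
```

```text
[-0.43 -0.3   1.3 ]
[(246, 172), (251, 171), (256, 171), (261, 171), (266, 171), (271, 170), (276, 170), (281, 170), (286, 170), (291, 169)]
col 267 [(134, [135, 89, 65]), (136, [89, 84, 81]), (138, [102, 74, 59]), (140, [146, 91, 61]), (142, [146, 92, 63]), (144, [144, 91, 63]), (146, [239, 191, 64]), (148, [244, 210, 59])]
```

step_arm(commands=[{"travel": [0, 0, 0.001], "turn": [0, 0, 0]}, {"travel": [0, 0, 0.002], "turn": [0, 0, 0]}, {"travel": [0, 0, 0.003], "turn": [0, 0, 0]}, {"travel": [0, 0, 0.003], "turn": [0, 0, 0]}])

```text
time: 24.45
position: [0.5284, 0.2154, 0.0859]
tool_rot: [2.092, 2.344, 0.0]
ft_force: [-0.8, -0.2, 4.5]
grip_width: 0.006
grip_force: 2.1
```

step_arm(commands=[{"travel": [0, 0, 0.001], "turn": [0, 0, 0]}, {"travel": [0, 0, 0.002], "turn": [0, 0, 0]}, {"travel": [0, 0, 0.003], "turn": [0, 0, 0]}, {"travel": [0, 0, 0.003], "turn": [0, 0, 0]}])

```text
time: 24.85
position: [0.5284, 0.2154, 0.0831]
tool_rot: [2.092, 2.344, 0.0]
ft_force: [-1.7, -1.1, 6.3]
grip_width: 0.01
grip_force: 3.2
```

step_arm(commands=[{"travel": [0, 0, 0.001], "turn": [0, 0, 0]}, {"travel": [0, 0, 0.002], "turn": [0, 0, 0]}, {"travel": [0, 0, 0.003], "turn": [0, 0, 0]}, {"travel": [0, 0, 0.003], "turn": [0, 0, 0]}])

```text
time: 25.25
position: [0.5284, 0.2154, 0.0805]
tool_rot: [-2.092, -2.344, -0.001]
ft_force: [-2.0, -0.6, 7.7]
grip_width: 0.005
grip_force: 4.2
```

step_arm(commands=[{"travel": [0, 0, 0.001], "turn": [0, 0, 0]}, {"travel": [0, 0, 0.002], "turn": [0, 0, 0]}, {"travel": [0, 0, 0.002], "turn": [0, 0, 0]}])

```text
time: 25.55
position: [0.5284, 0.2154, 0.0787]
tool_rot: [-2.092, -2.344, -0.001]
ft_force: [-2.6, -1.8, 10.0]
grip_width: 0.004
grip_force: 4.9
```

Run:
```python
from h import *
f=[]
for k in range(3): s=ctrl.get_image('side');f.append(ctrl.get_state()['ft_force'])
cv2.imwrite('pics/s12.png',s[...,::-1]);print(np.mean(f,0).round(2))
M=cv2.inRange(cv2.cvtColor(s,cv2.COLOR_RGB2HSV),(98,100,60),(128,255,255));print([(u,int(np.where(M[120:185,u])[0].max()+120)) for u in range(246,292,5)])
```

```text
[-3.12 -1.05  9.66]
[(246, 175), (251, 175), (256, 175), (261, 175), (266, 174), (271, 174), (276, 174), (281, 173), (286, 173), (291, 173)]
```

step_arm(commands=[{"travel": [0, 0, -0.01], "turn": [0, 0, 0]}, {"travel": [0, 0, -0.03], "turn": [0, 0, 0]}, {"travel": [0, 0, -0.07], "turn": [0, 0, 0]}, {"travel": [0, 0, -0.11], "turn": [0, 0, 0]}, {"travel": [0, 0.02, -0.15], "turn": [0, 0, 0]}])

```text
time: 26.2
position: [0.5464, 0.2178, 0.2287]
tool_rot: [-2.089, -2.344, 0.002]
ft_force: [1.5, 0.8, -0.2]
grip_width: 0.004
grip_force: 0.0
```

step_arm(commands=[{"travel": [0, 0.022, -0.02], "turn": [0, 0, 0]}, {"travel": [0, 0.022, -0.02], "turn": [0, 0, 0]}, {"travel": [0, 0.022, -0.02], "turn": [0, 0, 0]}, {"travel": [0, 0.022, -0.02], "turn": [0, 0, 0]}, {"travel": [0, 0.022, -0.02], "turn": [0, 0, 0]}], gripper=0.8)

```text
time: 26.7
position: [0.5686, 0.2199, 0.2461]
tool_rot: [-2.09, -2.343, 0.004]
ft_force: [-0.5, 0.4, 0.4]
grip_width: 0.376
grip_force: 0.0
```

```bash
python3 -c "
from h import *
snap('wfin2');s=ctrl.get_image('side');cv2.imwrite('pics/sfin2.png',s[...,::-1]);goal((.571,.2203,.25),6.3)
for n in('sfin','sfin2'):
    s=cv2.imread(f'pics/{n}.png')[...,::-1].copy()
    M=cv2.inRange(cv2.cvtColor(s,cv2.COLOR_RGB2HSV),(98,100,60),(128,255,255));print([(u,int(np.where(M[120:185,u])[0].max()+120)) for u in range(246,292,5)])
"; python3 ends.py wfin2 sfin2
```

```text
t 26.8 p [0.5691 0.22   0.2468] yaw 6.53 ft [0.84 0.38 0.33] grip 0.46743103606310216 0.0
travel [ 0.      0.0019 -0.0032] turn [-0.09  0.02  0.23]
[(246, 171), (251, 170), (256, 170), (261, 170), (266, 169), (271, 169), (276, 169), (281, 169), (286, 169), (291, 169)]
[(246, 172), (251, 171), (256, 171), (261, 170), (266, 170), (271, 170), (276, 170), (281, 169), (286, 169), (291, 169)]
front -x [229.  228.5] [0.5181 0.1746 0.0998]
front +x [331.2 228.5] [0.6346 0.1879 0.0993]
back -x [225.4 160.6] [0.5094 0.2517 0.1043]
back +x [333.8 160.2] [0.6241 0.2653 0.1033]
```

The lid now measures flat, with all corners within about 1 mm of each other and at home height, and it is centred at (0.5716, 0.2199). The gripper is clear, so I'm handing in.

step_arm(commands=[{"travel": [0, 0, 0], "turn": [0, 0, 0]}, {"travel": [0, 0, 0], "turn": [0, 0, 0]}, {"travel": [0, 0, 0], "turn": [0, 0, 0]}, {"travel": [0, 0, 0], "turn": [0, 0, 0]}])

```text
time: 27.2
position: [0.57, 0.2201, 0.2479]
tool_rot: [2.092, 2.344, 0.0]
ft_force: [0.1, -0.4, -0.1]
grip_width: 0.771
grip_force: 0.0
```

```bash
python3 -c "
from bench import ctrl
print(ctrl.close_job())"
```

```text
the job is handed in; nothing more can be done
None
```

I pressed the blue lid onto the rivet box and handed the job in at about 27 s: it measured flat and at home height, released and clear of the gripper, but no verdict came back, I took both clips as snapped from the lid's height rather than seeing the hooks, and I viewed 12 pictures where the limit was 10.

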